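# Set out the bead-grading tray

### The arm

A 6-joint arm with a two-finger parallel gripper is mounted at the origin on the work surface. World frame = base frame: x ahead of the robot, y to its left, z up, the work surface at z = 0. Lengths are in m, angles in rad, forces in N, time in s.
With the tool pointing down it reaches from about 0.25 to 0.725 m from the base axis. Payload 4 kg.
Tool frame: the origin (TCP) lies midway between the tips of the shut fingers; the grasp point (between the pads) lies 19 mm behind it; z points along the fingers, x is the direction in which the jaws open and shut, and the axes are right-handed (so a half turn about z gives the same grasp; the last joint's range is limited). The gripper opens to 85 mm and grips with 20 to 120 N. Pads are 22 mm wide; open, the fingers measure 114 mm over their backs; the gripper's body (76 mm by 85 mm) begins 54 mm behind the grasp point. The pads swing forward as they close: fully open they stand 13 mm farther back than shut.
Start: joints at [-1.165, 0.241, 0.005, 1.335, 0, 1.571], TCP at [0.197, -0.459, 0.205] pointing down, gripper open.
Joint ranges: [-2.72, 2.72], [-1.05, 1.87], [-1.09, 1.28], [-1.99, 2.15], [-1.42, 1.44], [-3.14, 3.14]. Speed limits (rad/s): [2.79, 2.79, 3.14, 3.14, 3.14, 3.14].

### API

Orientations are given as a unit quaternion [x, y, z, w].
In Python, from workcell import bot, vision, ticket gives the robot as it stands.
- The arm moves only by the tool play_rows, never from a script. Its argument "deltas" is one flat list of numbers, 5 for each row, row after row: the opening, from 0 (shut) to 1 (fully open), then the shift along the tool's x, y, z in units of 60 mm (1.0 is 60 mm), then the turn about the tool's z in degrees. A call has 1 to 12 rows; each row shifts and turns the pose as measured when the row begins, along the tool's axes as they then stand; what a row does not reach is not made up. A row lasts 1/8 s, in which the tool goes at most 62.5 mm and 10.7 degrees, less where a joint would pass 70% of its speed; a pose out of reach is approached as far as the arm can. A call is refused whole if a number of a shift passes 1 or a number of a turn 10.7, either way. A call with a gripper value outside its range is refused whole. The fingers move at their own pace and stop on an object; the grip force is fixed at half the most. Time passes only in rows, so rows that do not move let the fingers close. It gives the time, the measured TCP pose, the force and the opening at its end, in the units of the state.
- bot.get_obs(): the state, without advancing time (a new reading comes with each control period).
- vision.camera(name): name is "scene" or "top" or "wrist"; returns a dict with "color" (420x560x3 uint8, blue, green, red), "intrinsics" (3x3 intrinsics, pixels), "rvec" (rotation vector, rad) and "tvec" (3), from world to camera coordinates, as OpenCV has them. Camera axes: x right, y down, z forward; pixel columns grow to the right and rows downward; lengths in m; the calibration is good to about 2 mm. A picture is of the moment at which its call begins. There is no depth.
- ticket.job_done(): hands the job in, once; it reports no verdict.
The state is a dict: "clock": time; "joint_pos": joint angles; "joint_vel": joint speeds; "tau": joint torques, N m; "eef_pos": TCP position; "tool_rot": TCP orientation; "ft_force": force on the tool from outside, world axes, zero at the start; "ft_torque": the same for the moment, N m; "grip_width": finger opening in m.
Only numpy, scipy, OpenCV 4.12 (cv2) and the standard library are available. Lean on these libraries where they do the work, as an engineer would, in place of code of your own. Each camera call takes 0.05 s, during which the arm holds its last target. There are 200 camera calls.

### The job

Set out the wooden tray for grading beads, following its two layout cards. On the card with the drawn circle, inside the circle, build the sieve stack upright and fully nested: the white catch pan at the bottom, then the blue fine sieve, the yellow medium sieve, and the red coarse sieve on top; lay the bead scoop flat on its drawn outline, pointing the way it is drawn. Leave the thread spool, oil bottle and pliers where they are.

Things in the scene. Friction and masses are not known exactly. Their poses are not given: they have to be found in the camera images.
- catch_pan: White plastic catch pan, no holes: round, 60 mm across, 30 mm tall, straight sided and flat bottomed, open at the top (wall 2.5 mm, inside floor 18 mm below the rim). Takes a sieve's skirt in its open top. Origin: centre of its underside, z up. About 60 g.
- fine_sieve: Blue fine sieve: plate with many 2.6 mm holes. Round frame: 60 mm across and straight from z = 6 to 36 mm (grip here), below that a tapered skirt 44 to 49 mm across. Open top, 14 mm deep, wall 2.5 mm. The skirt drops into the sieve or pan below with 2 mm play until the frame sits on its rim: origins then 30 mm apart (24 mm above the pan's). Origin: centre of the underside, z up; 60 g.
- medium_sieve: Yellow medium sieve: plate with 5.5 mm holes. Round frame: 60 mm across and straight from z = 6 to 36 mm (grip here), below that a tapered skirt 44 to 49 mm across. Open top, 14 mm deep, wall 2.5 mm. The skirt drops into the sieve or pan below with 2 mm play until the frame sits on its rim: origins then 30 mm apart (24 mm above the pan's). Origin: centre of the underside, z up; 60 g.
- coarse_sieve: Red coarse sieve: plate with seven 10 mm holes. Round frame: 60 mm across and straight from z = 6 to 36 mm (grip here), below that a tapered skirt 44 to 49 mm across. Open top, 14 mm deep, wall 2.5 mm. The skirt drops into the sieve or pan below with 2 mm play until the frame sits on its rim: origins then 30 mm apart (24 mm above the pan's). Origin: centre of the underside, z up; 60 g.
- scoop: Bead scoop lying flat, 136 mm long: wooden handle 16 mm wide, 20 mm tall, 76 mm long, then an open steel tray 44 mm wide with 14 to 16 mm walls. Origin: under the middle of the handle, at the surface it lies on; x points from handle to steel tray (handle end at x = -39, lip at x = +97 mm); z up. Balances about 9 mm ahead of the origin; 50 g.
- sieve_card: Fixed card, 180 x 138 mm (x, y), with a drawn light blue disc 80 mm across, edged dark blue: the pan stands inside it. It lies in one half of the wooden tray (190 x 298 mm, rim 12 mm above the table). Origin: disc centre on the card's underside, 4 mm above the table; printed face at z = +2 mm. x points roughly away from the robot.
- scoop_card: Fixed card of the same size in the tray's other half (halves may be swapped; centres 144 mm apart), with the scoop drawn from above in light blue, dark edge: handle towards -x, wide steel tray towards +x. Origin: card centre on its underside, printed face at z = +2 mm. The scoop's origin belongs at x = -29 mm, y = 0, its x along the card's x.
- spool: Bystander, to be left alone: black thread on a white spool, standing, 36 mm across, 48 mm tall. Origin: centre of its underside.
- oil_bottle: Bystander, to be left alone: round amber glass oil bottle with a brass cap, 48 mm across, 55 mm tall. Origin: centre of its underside.
- pliers: Bystander, to be left alone: pliers with orange handles, lying flat, 137 mm long (x from -72 to +65 mm, jaws towards +x), 50 mm wide, 12 mm high. Origin: 12 mm behind the joint, about the middle, at the table's surface.
There are look-alikes about, which are no part of the job. What is shaped like the medium_sieve but purple is not meant.

How it is judged:
By the outcome, as a careful person would: the job done as asked, in the order asked, and still so for the second after the job is handed in, with the robot touching nothing.
It also fails if it takes over 134 s, if anything falls off the work surface, if the arm or the gripper's body presses on something with over 40 N, if the wrist force passes 120 N, or if a joint passes its speed limit or range.

## Working session

There is one attempt and no reset: what is moved stays moved. The work goes in short steps, Python scripts to look and compute and a tool call to move; the robot and the scene stay as the last step left them, time stands still between calls to the robot, and variables do not carry over. Pictures are saved under pics/ and viewed, about 12 in all and at most 16, crops included, and the job is handed in when it is done.

Besides the shell and the picture viewer there is one more tool, called after ">>>" as a command line: name --argument value ..., lists and objects as JSON in quotes. play_rows: Moves the arm, as the interface text tells. Its arguments: {"type":"object","properties":{"deltas":{"type":"array"}},"required":["deltas"]}

```bash
mkdir -p pics
cat > h.py <<'E'
import numpy as np, cv2
from workcell import bot, vision, ticket
def cam(n,save=None):
    c=vision.camera(n)
    if save: cv2.imwrite('pics/'+save,c['color'])
    R=cv2.Rodrigues(np.array(c['rvec'],float))[0]
    return c,R,np.array(c['tvec'],float).ravel(),np.array(c['intrinsics'],float)
def ray(C,uv,z):
    c,R,t,K=C
    d=R.T@np.linalg.inv(K)@np.array([uv[0],uv[1],1.]); o=-R.T@t
    return o+d*(z-o[2])/d[2]
def proj(C,p):
    c,R,t,K=C
    q=K@(R@np.array(p,float)+t); return q[:2]/q[2]
E
python3 - <<'E'
from h import *
for n in('top','scene'):
    C=cam(n,n+'0.png'); print(n,(-C[1].T@C[2]).round(3),C[3][0,0], ray(C,(280,210),0).round(3))
o=bot.get_obs(); print({k:np.round(v,3) for k,v in o.items()})
E
```

```text
top [ 0.403 -0.057  1.045] 383.4238600770804 [ 0.597 -0.061  0.   ]
scene [ 1.351 -0.009  1.001] 520.3947652803319 [ 0.492 -0.04   0.   ]
{'clock': np.float64(0.1), 'joint_pos': array([-1.165,  0.241,  0.004,  1.335,  0.   ,  1.571]), 'joint_vel': array([-0.001, -0.001,  0.004,  0.   ,  0.001, -0.   ]), 'tau': array([-0.0000e+00, -3.7314e+01,  2.5301e+01,  1.1000e-02,  0.0000e+00,
        0.0000e+00]), 'eef_pos': array([ 0.197, -0.459,  0.204]), 'tool_rot': array([ 0.835, -0.55 , -0.001, -0.001]), 'ft_force': array([-0.294, -0.415, -0.233]), 'ft_torque': array([-0.025, -0.006, -0.027]), 'grip_width': np.float64(0.086)}
```

View pics/top0.png

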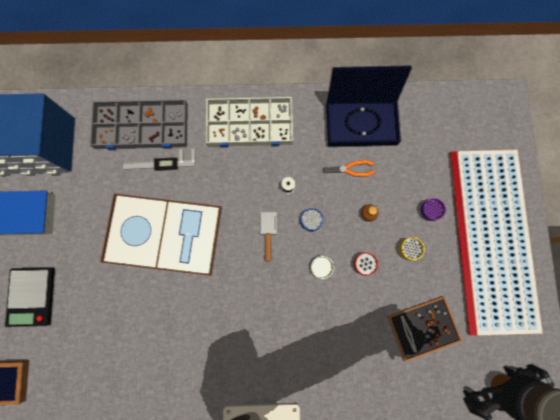

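View pics/scene0.png

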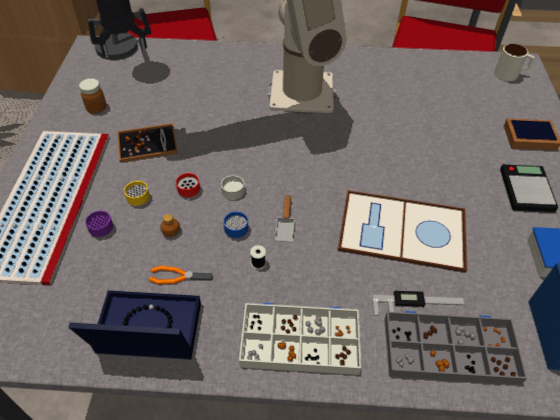

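The things I want and what could be mistaken for them, in top-view pixels:
- **Pan:** white, (322,267). The white spool at (288,184) could be confused with it.
- **Fine sieve:** blue, (312,219).
- **Medium sieve:** yellow, (413,249). The purple one at (433,209) is the look-alike and is excluded.
- **Coarse sieve:** red, (366,264).
- **Scoop:** (268,235).
- **Cards:** disc at (136,231), scoop outline at (188,235).

```bash
cat > meas.py <<'E'
from h import *
from scipy.optimize import least_squares
a=np.linspace(0,2*np.pi,60); circ=np.c_[np.cos(a),np.sin(a)]
def hullc(C,x,y,prof,z0=0):
    P=[proj(C,(x+r*c[0],y+r*c[1],z0+z)) for r,z in prof for c in circ]
    h=cv2.convexHull(np.float32(P)); m=cv2.moments(h); return np.array([m['m10']/m['m00'],m['m01']/m['m00']]),m['m00']
SIEVE=[(.022,0),(.0245,.006),(.03,.006),(.03,.036)]; PAN=[(.03,0),(.03,.03)]
def mask(C,uv,kind,rad):
    img=C[0]['color']; hsv=cv2.cvtColor(img,cv2.COLOR_BGR2HSV); H,S,V=[hsv[...,i].astype(int) for i in range(3)]
    m={'white':(V>150)&(S<70),'blue':(abs(H-110)<14)&(S>110),'yellow':(abs(H-25)<10)&(S>110),'red':((H<8)|(H>172))&(S>120),'light':(abs(H-103)<14)&(S>35)&(V>120)}[kind]
    yy,xx=np.mgrid[:420,:560]; m&=np.hypot(xx-uv[0],yy-uv[1])<rad
    cs,_=cv2.findContours(m.astype(np.uint8),cv2.RETR_EXTERNAL,cv2.CHAIN_APPROX_NONE)
    return cv2.convexHull(np.vstack(cs))
def cen(h):
    m=cv2.moments(h); return np.array([m['m10']/m['m00'],m['m01']/m['m00']]),m['m00']
def locate(C,uv,kind,rad,prof,z0=0):
    c,A=cen(mask(C,uv,kind,rad)); g=ray(C,uv,.02)[:2]
    s=least_squares(lambda p:hullc(C,p[0],p[1],prof,z0)[0]-c,g,x_scale=.01)
    return s.x.round(4),'area',A,round(float(hullc(C,*s.x,prof,z0)[1]),0)
E
python3 - <<'E'
from meas import *
T=cam('top');S=cam('scene')
for n,k,p,tu,su in [('pan','white',PAN,(322,267),(233,188)),('blue','blue',SIEVE,(312,219),(236,226)),('yellow','yellow',SIEVE,(413,249),(137,194)),('red','red',SIEVE,(366,264),(188,186))]:
    for C,u,r in((T,tu,18),(S,su,20)): print(n,*locate(C,u,k,r,p))
for C,u in((T,(136,231)),(S,(433,234))):
    print('disc',*locate(C,u,'light',28,[(.04,.006)]))
# card outline of scoop
for C,u in((T,(188,235)),(S,(373,226))):
    h=mask(C,u,'light',34).reshape(-1,2); P=np.array([ray(C,q,.006)[:2] for q in h]);r=cv2.minAreaRect(np.float32(P)*1000); print('scoopdrawing',r, cv2.boxPoints(r).round(0).tolist())
# enlargement
c=T[0]['color']; cv2.imwrite('pics/crop1.png',cv2.resize(c[170:300,90:250],None,fx=5,fy=4.5*5/4.5*0.9,interpolation=cv2.INTER_CUBIC)[:600])
cv2.imwrite('pics/crop2.png',cv2.resize(c[170:300,250:450],None,fx=4,fy=4,interpolation=cv2.INTER_CUBIC))
E
```

```text
pan [ 0.4365 -0.1698] area 430.0 431.0
pan [ 0.4206 -0.1697] area 295.0 485.0
blue [ 0.5647 -0.1367] area 223.5 424.0
blue [ 0.5625 -0.145 ] area 507.5 567.0
yellow [ 0.4789 -0.4089] area 448.5 481.0
yellow [ 0.4773 -0.4075] area 494.0 522.0
red [ 0.442  -0.2839] area 406.5 460.0
red [ 0.4403 -0.2828] area 463.5 499.0
disc [0.5493 0.3338] area 663.5 675.0
disc [0.5457 0.3345] area 675.0 666.0
scoopdrawing ((530.531982421875, 190.7832489013672), (52.227447509765625, 143.06178283691406), 81.64665222167969) [[456.0, 175.0], [598.0, 155.0], [605.0, 206.0], [464.0, 227.0]]
scoopdrawing ((526.9727172851562, 191.61952209472656), (52.275794982910156, 143.36280822753906), 81.98483276367188) [[452.0, 176.0], [594.0, 156.0], [602.0, 208.0], [460.0, 227.0]]
```

View pics/crop2.png

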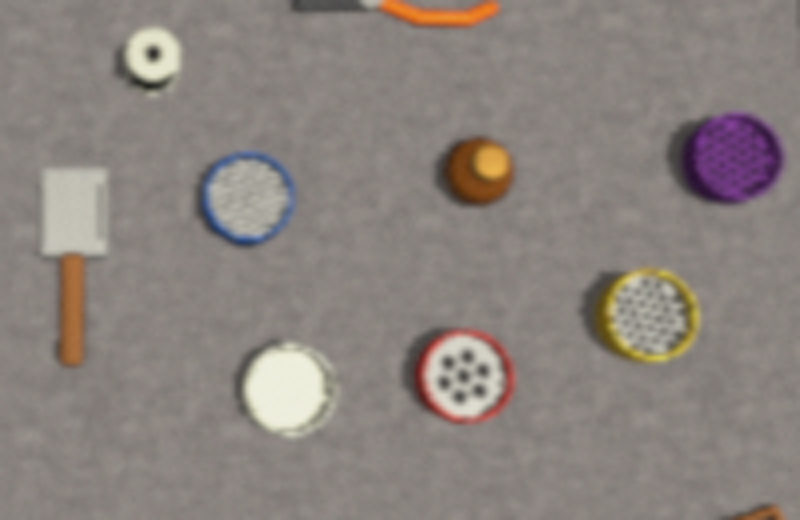

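The crop matches my choices: pan at crop (288,388), red (465,375), yellow (648,315), blue (247,198), and purple excluded at (733,157). Next I move over the pan with the jaws along world x.

```bash
cat >> h.py <<'E'
from scipy.spatial.transform import Rotation as Ro
def pose():
    o=bot.get_obs(); R=Ro.from_quat(o['tool_rot']).as_matrix()
    return np.array(o['eef_pos']),np.degrees(np.arctan2(R[1,0],R[0,0])),o
def sug(target,yaw,n,grip,start=None):
    """n rows toward target in tool axes (tool z down), rounded"""
    p,y,_=pose()
    if start is not None: p,y=np.array(start[:3],float),start[3]
    d=(np.array(target)-p)/n; dy=(yaw-y)/n; out=[]
    for i in range(n):
        a=np.radians(y+i*dy); tx=np.array([np.cos(a),np.sin(a)]); ty=np.array([np.sin(a),-np.cos(a)])
        out.append([grip,round(float(tx@d[:2]/.06),3),round(float(ty@d[:2]/.06),3),round(float(-d[2]/.06),3),round(float(-dy),1)])
    for r in out: print(*r,sep=',',end=', ')
    print()
E
python3 - <<'E'
from h import *
p,y,_=pose();print(p,y)
sug((.433,-.17,.16),0,9,1)
E
```

```text
[ 0.19720855 -0.45900273  0.20424138] -66.7502150224341
1,-0.319,-0.612,0.082,-7.4, 1,-0.238,-0.649,0.082,-7.4, 1,-0.152,-0.674,0.082,-7.4, 1,-0.064,-0.688,0.082,-7.4, 1,0.026,-0.69,0.082,-7.4, 1,0.115,-0.681,0.082,-7.4, 1,0.201,-0.661,0.082,-7.4, 1,0.285,-0.629,0.082,-7.4, 1,0.364,-0.587,0.082,-7.4,
```

>>> play_rows --deltas '[1, -0.32, -0.61, 0.08, -7.4, 1, -0.24, -0.65, 0.08, -7.4, 1, -0.15, -0.67, 0.08, -7.4, 1, -0.06, -0.69, 0.08, -7.4, 1, 0.03, -0.69, 0.08, -7.4, 1, 0.12, -0.68, 0.08, -7.4, 1, 0.2, -0.66, 0.08, -7.4, 1, 0.29, -0.63, 0.08, -7.4, 1, 0.36, -0.59, 0.08, -7.4, 1, 0, 0, 0, 0]'

```text
clock: 1.45
eef_pos: [0.4356, -0.1586, 0.1581]
tool_rot: [1.0, 0.017, -0.001, -0.001]
ft_force: [-0.2, -1.0, 0.5]
grip_width: 0.0855
```

Run:
```python
from h import *
print(pose()[:2]); C=cam('wrist','w1.png'); print((-C[1].T@C[2]).round(3)-pose()[0], C[3][0,0]); print(C[1].round(3).tolist(),proj(C,(.435,-.17,.03)), proj(C,(.441,-.283,.036)))
```

```text
(array([ 0.43557389, -0.1585705 ,  0.15809216]), np.float64(1.9071928968200078))
[-0.00086596  0.07252891  0.16875641] 334.92738751324777
[[0.999, 0.033, -0.001], [0.032, -0.958, 0.285], [0.008, -0.285, -0.959]] [274.58504474 211.94467421] [276.94143821 322.62415138]
```

View pics/w1.png

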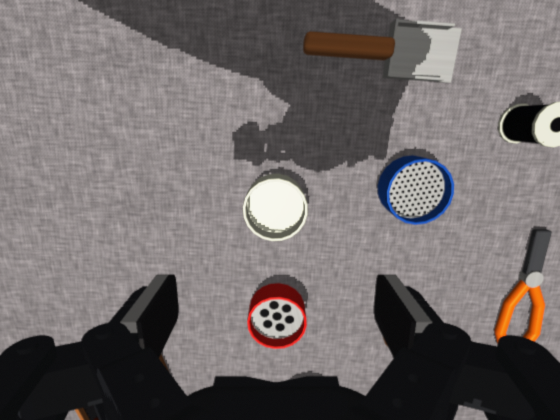

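The wrist view shows the pan at (275,209), red at (277,316), blue at (416,190) and the scoop handle at (350,45). The predictions agree within about 3 px. I'll refine the positions with this closer view.

Run:
```python
from meas import *
C=cam('wrist')
print(*locate(C,(276,209),'white',38,[(.03,.030),(.0275,.012)])); print(*locate(C,(277,312),'red',42,SIEVE)); print(*locate(C,(416,190),'blue',44,SIEVE))
sug((.4345,-.1705,-.003),0,6,1)
```

```text
[ 0.4348 -0.1718] area 3996.5 3224.0
[ 0.4408 -0.284 ] area 3105.0 3223.0
[ 0.5635 -0.1461] area 4021.5 4232.0
1,-0.001,0.028,0.448,0.3, 1,-0.001,0.028,0.448,0.3, 1,-0.0,0.028,0.448,0.3, 1,-0.0,0.028,0.448,0.3, 1,-0.0,0.028,0.448,0.3, 1,0.0,0.028,0.448,0.3,
```

>>> play_rows --deltas '[1, 0, 0.1, 0.4, 1, 1, 0, 0.1, 0.4, 0.9, 1, 0, 0, 0.6, 0, 1, 0, 0, 0.6, 0, 1, 0, 0, 0.4, 0, 1, 0, 0, 0.25, 0, 1, 0, 0, 0, 0, 0, 0, 0, 0, 0, 0, 0, 0, 0, 0, 0, 0, 0, 0, 0, 0, 0, 0, 0, 0, 0, 0, 0, 0, 0]'

```text
clock: 3.05
eef_pos: [0.4347, -0.1848, 0.0038]
tool_rot: [1.0, -0.014, 0.006, 0.004]
ft_force: [0.1, 0.4, 0.3]
grip_width: 0.0002
```

Run:
```python
from h import *
print(pose()[:2]); C=cam('wrist','w2.png'); c=cam('top')[0]['color']; cv2.imwrite('pics/t2.png',cv2.resize(c[170:320,250:450],None,fx=4,fy=4,interpolation=cv2.INTER_CUBIC))
```

```text
(array([ 0.43473454, -0.18484772,  0.00375269]), np.float64(-1.6436868730439655))
```

View pics/w2.png

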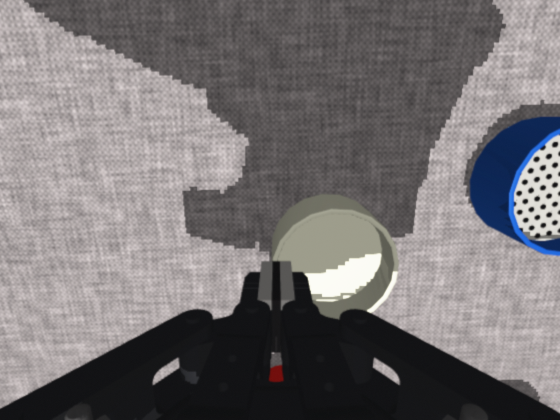

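The pan slipped out of the closing jaws. It is upright at (335,260) in the wrist view, just beside the shut fingers. I'll go up, look again, and check the pose before each closing.

>>> play_rows --deltas '[0, 0, 0, -0.5, 0, 0, 0, 0, -0.8, 0, 0.5, 0, 0, -0.8, 0, 1, 0, 0, -0.6, 0, 1, 0, 0, 0, 0, 1, 0, 0, 0, 0]'

```text
clock: 3.9
eef_pos: [0.4312, -0.1827, 0.1674]
tool_rot: [1.0, -0.014, 0.002, 0.003]
ft_force: [0.0, 0.5, -1.0]
grip_width: 0.0722
```

Run:
```python
from meas import *
p,y,o=pose();print(p,y,o['tool_rot'])
C=cam('wrist','w3.png');T=cam('top')
g=proj(C,(.455,-.16,.02)); print(g)
print(*locate(C,g,'white',55,[(.03,.030),(.0275,.012)])); 
print(*locate(T,proj(T,(.455,-.16,.02)),'white',18,PAN))
```

```text
[ 0.43116161 -0.18269305  0.16737726] -1.6203561546625533 [ 0.99989394 -0.01414572  0.00239778  0.00250192]
[299.18787374 170.08000039]
[ 0.4537 -0.1737] area 6220.0 3226.0
[ 0.4667 -0.175 ] area 244.5 428.0
```

View pics/w3.png

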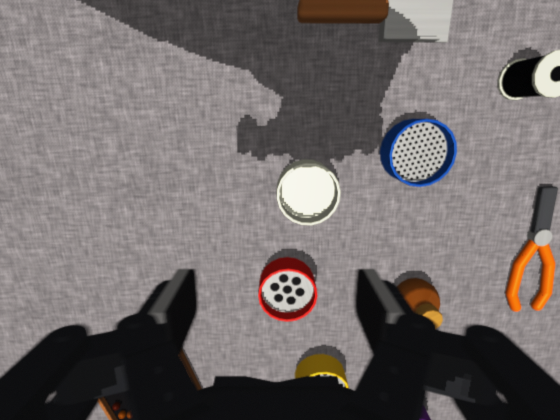

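Run:
```python
from meas import *
C=cam('wrist'); print(ray(C,(308.5,191),.03), ray(C,(307.5,190),.012)); print(proj(C,pose()[0]-[0,0,.14]))
sug((.457,-.17,.1),0,4,1)
```

```text
[ 0.46253001 -0.17802767  0.03      ] [ 0.46330627 -0.18102203  0.012     ]
[274.61611877 195.94939064]
1,0.107,-0.055,0.279,-0.4, 1,0.108,-0.055,0.279,-0.4, 1,0.108,-0.054,0.279,-0.4, 1,0.109,-0.053,0.279,-0.4,
```

>>> play_rows --deltas '[1, 0.27, -0.05, 0.5, -0.8, 1, 0.27, -0.05, 0.5, -0.8, 1, 0, 0, 0, 0, 1, 0, 0, 0, 0]'

```text
clock: 4.55
eef_pos: [0.4618, -0.1769, 0.1028]
tool_rot: [1.0, -0.0, -0.001, 0.001]
ft_force: [-0.0, 0.1, -0.2]
grip_width: 0.0855
```

Run:
```python
from meas import *
p,y,o=pose();print(p,y,o['tool_rot'])
C=cam('wrist','w4.png'); print(proj(C,(.463,-.177,.03)))
img=C[0]['color']; u,v=proj(C,(.463,-.177,.03)).astype(int)
g=cv2.cvtColor(img,cv2.COLOR_BGR2GRAY)
print(cv2.HoughCircles(g[:350],cv2.HOUGH_GRADIENT,1.5,20,param1=150,param2=30,minRadius=35,maxRadius=65))
```

```text
[ 0.46181156 -0.1768984   0.10275195] -0.010569984901638222 [ 9.99998217e-01 -9.04613349e-05 -1.32706640e-03  1.34056614e-03]
[277.18965311 217.03298999]
[[[408.75  173.25   40.55 ]
  [276.75  221.25   35.525]
  [252.75  329.25   36.65 ]
  [429.75  185.25   39.35 ]
  [269.25  198.75   49.25 ]
  [288.75  204.75   44.15 ]
  [551.25   96.75   35.9  ]
  [413.25  153.75   37.7  ]
  [248.25  350.25   37.4  ]]]
```

View pics/w4.png

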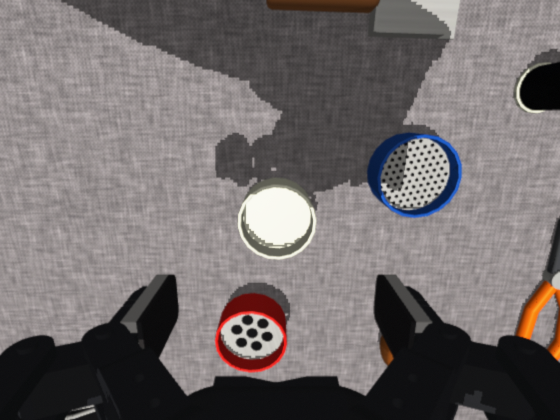

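The pan's rim is centred at (276.5,220), 3 px below the prediction, so I aim 2 mm to -y and then descend without closing.

>>> play_rows --deltas '[1, 0, 0.04, 0.5, 0, 1, 0, 0, 0.5, 0, 1, 0, 0, 0.45, 0, 1, 0, 0, 0.3, 0, 1, 0, 0, 0, 0]'

```text
clock: 5.22
eef_pos: [0.4645, -0.1825, 0.0017]
tool_rot: [1.0, -0.001, 0.004, 0.004]
ft_force: [0.1, 0.8, 0.3]
grip_width: 0.0852
```

Run:
```python
from meas import *
p,y,o=pose();print(p,y,o['ft_force'])
C=cam('wrist','w5.png');print(proj(C,p*[1,1,0]+[0,0,.03]))
```

```text
[ 0.46453631 -0.1824608   0.00165814] -0.16925928256050787 [0.0674166  0.82162714 0.250678  ]
[275.59043735 280.16573506]
```

View pics/w5.png

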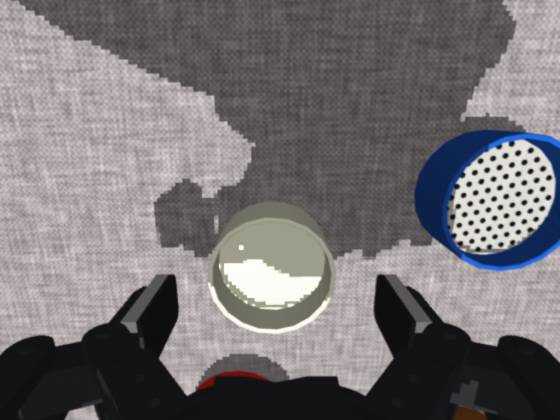

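The rim is at (272,274) and the tool axis at (275.6,280), so I'm about 3 mm off in y. I'll correct that, go a little lower, and close only to 0.6 for safety.

>>> play_rows --deltas '[1, -0.02, -0.05, 0.1, 0, 1, 0, 0, 0, 0, 0.6, 0, 0, 0, 0, 0.6, 0, 0, 0, 0, 0.6, 0, 0, 0, 0, 0.6, 0, 0, 0, 0]'

```text
clock: 6.02
eef_pos: [0.4649, -0.1809, 0.001]
tool_rot: [1.0, -0.002, 0.006, 0.006]
ft_force: [0.6, -0.5, -0.2]
grip_width: 0.0516
```

Run:
```python
from meas import *
p,y,o=pose();print(p,y,o['ft_force'],o['joint_pos'])
C=cam('wrist','w6.png');S=cam('scene');u,v=proj(S,p).astype(int);c=S[0]['color'][v-60:v+45,u-70:u+70]
a=cv2.resize(c,(560,420),interpolation=cv2.INTER_CUBIC); cv2.imwrite('pics/w6.png',np.hstack([cv2.resize(C[0]['color'],(400,300)),cv2.resize(a,(400,300))]))
```

```text
[ 0.46491622 -0.1809231   0.00099622] -0.19655071610160757 [ 0.61860715 -0.53173879 -0.19127558] [-0.36717241  0.41565281 -0.3299659   0.80962571 -0.00596758  1.20707692]
```

View pics/w6.png

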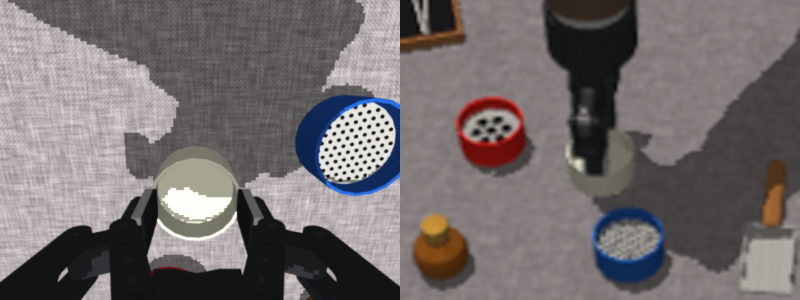

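Run:
```python
from meas import *
C=cam('wrist');S=cam('scene');T=cam('top');p=pose()[0]
for dy in(-.011,0,.011):
  for z in (.006,.03): print(dy,z,proj(C,p+[-.027,dy,z]).round(0),proj(C,p+[.027,dy,z]).round(0))
for n,c in(('w',C),('s',S),('t',T)): print(n,proj(c,p+[0,0,.03]),proj(c,p+[.03,0,.025]))
print('cropcentre',proj(S,p).astype(int)) 
# pan silhouette in scene by crop: rim visible
print(ray(C,(195*1.4,195*1.4),.03))
import sys
img=S[0]['color'];u,v=proj(S,p).astype(int);print(u-70+600/400*105-105,'pan u approx', u-70+200/400*140)
for y in(-.19,-.18,-.17,-.16,-.15): print(y,proj(S,(.465,y,.015)).round(1))
```

```text
-0.011 0.006 [225. 279.] [326. 278.]
-0.011 0.03 [218. 304.] [334. 303.]
0 0.006 [224. 260.] [326. 260.]
0 0.03 [217. 283.] [335. 281.]
0.011 0.006 [223. 241.] [327. 240.]
0.011 0.03 [215. 261.] [336. 259.]
w [275.84258246 282.00572589] [339.06595563 276.33138803]
s [225.40181985 191.20388621] [224.06300922 201.35939694]
t [326.77994378 255.84163795] [326.0297527  244.66338594]
cropcentre [226 199]
[ 0.46356938 -0.17667269  0.03      ]
208.5 pan u approx 226.0
-0.19 [222.2 195.2]
-0.18 [226.1 195.4]
-0.17 [230.  195.6]
-0.16 [233.9 195.8]
-0.15 [237.8 196. ]
```

The jaws reached their commanded 51 mm without touching the pan. Pad spacing in the image puts the tips well above where I assumed, so they closed over the rim. I'll reopen, centre, and go down in small steps while watching the force.

>>> play_rows --deltas '[1, 0, -0.1, -0.05, 0, 1, 0, 0, 0, 0, 1, 0, 0, 0, 0, 1, 0, 0, 0.15, 0, 1, 0, 0, 0.1, 0, 1, 0, 0, 0, 0]'

```text
clock: 7.02
eef_pos: [0.4645, -0.1742, -0.0129]
tool_rot: [1.0, -0.002, 0.005, 0.005]
ft_force: [1.3, 0.4, 0.1]
grip_width: 0.085
```

Run:
```python
from meas import *
p,y,o=pose();print(p,y,o['ft_force'],o['tool_rot'])
S=cam('scene');u,v=proj(S,p).astype(int);c=S[0]['color'][v-50:v+40,u-60:u+60]
cv2.imwrite('pics/s7.png',cv2.resize(c,(720,540),interpolation=cv2.INTER_CUBIC))
f=lambda q:((np.array(proj(S,q))-[u-60,v-50])*6).round(0)
for x in(-.043,.043):
  for z in(0,.013,.04): print(x,z,f((p[0]+x,p[1],z)))
```

```text
[ 0.46452768 -0.17423676 -0.01294735] -0.17611371832244432 [1.34534144 0.37202376 0.14311914] [ 0.99997096 -0.00156465  0.00532264  0.00522463]
-0.043 0 [370. 211.]
-0.043 0.013 [368. 191.]
-0.043 0.04 [365. 147.]
0.043 0 [346. 360.]
0.043 0.013 [344. 340.]
0.043 0.04 [340. 297.]
```

View pics/s7.png

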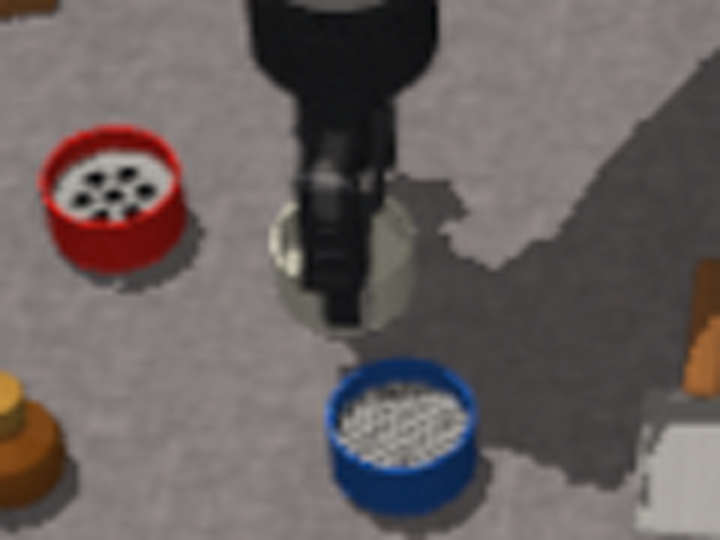

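The front fingertip at (343,325) is at z ≈ 22 mm with the reported TCP at -13 mm. The real open tips are therefore about 35 mm above the reported TCP, and lateral centring is good. I'll go down about 9 mm more and close.

>>> play_rows --deltas '[1, 0, 0, 0.12, 0, 1, 0, 0, 0.06, 0, 0.6, 0, 0, 0, 0, 0.6, 0, 0, 0, 0, 0.6, 0, 0, 0, 0, 0.6, 0, 0, 0, 0]'

```text
clock: 7.82
eef_pos: [0.4654, -0.1747, -0.0234]
tool_rot: [1.0, -0.002, 0.006, 0.005]
ft_force: [-0.4, -0.1, 0.3]
grip_width: 0.0579
```

>>> play_rows --deltas '[0.4, 0, 0, 0, 0, 0.4, 0, 0, -0.3, 0, 0.4, 0, 0, -0.8, 0, 0.4, 0, 0, -0.8, 0, 0.4, 0, 0, 0, 0]'

```text
clock: 8.45
eef_pos: [0.4631, -0.1731, 0.0925]
tool_rot: [1.0, -0.002, 0.005, 0.005]
ft_force: [0.3, 0.0, 0.0]
grip_width: 0.0575
```

Run:
```python
from meas import *
p,y,o=pose();print(p,y,o['ft_force'],o['tool_rot'],o['grip_width'])
C=cam('wrist','w8.png')
```

```text
[ 0.46305808 -0.17307227  0.09247963] -0.18709937592572679 [0.3301389  0.01004387 0.03589877] [ 0.99997595 -0.00165534  0.00458003  0.00493841] 0.05749157843107338
```

View pics/w8.png

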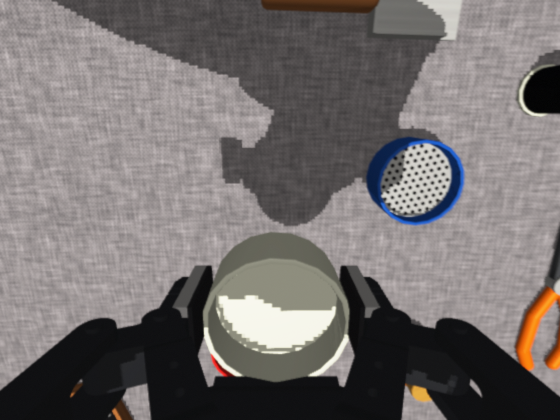

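The pan is held level, rim centre about (277,318). I'll carry it to the disc.

>>> play_rows --deltas '[0.4, 0.14, -0.85, 0, 0, 0.4, 0.14, -0.85, 0, 0, 0.4, 0.14, -0.85, 0, 0, 0.4, 0.14, -0.85, 0, 0, 0.4, 0.14, -0.85, 0, 0, 0.4, 0.14, -0.85, 0, 0, 0.4, 0.14, -0.85, 0, 0, 0.4, 0.14, -0.85, 0, 0, 0.4, 0.14, -0.85, 0, 0, 0.4, 0.14, -0.8, 0, 0, 0.4, 0, 0, 0, 0, 0.4, 0, 0, 0, 0]'

```text
clock: 10.0
eef_pos: [0.5381, 0.3446, 0.0606]
tool_rot: [1.0, -0.004, -0.013, 0.011]
ft_force: [0.7, -0.0, -1.1]
grip_width: 0.0574
```

```bash
cat >> meas.py <<'E'
def disc():
    C=cam('wrist');
E
python3 - <<'E'
from meas import *
p,y,o=pose();print(p,y,o['ft_force'],o['tool_rot'],o['grip_width'])
C=cam('wrist','w9.png');print('disc expect',proj(C,(.5475,.334,.006)),'tcp',proj(C,p+[0,0,.0534]))
E
```

```text
[0.5380739  0.34455087 0.06056312] -0.4662545526892943 [ 0.65684311 -0.04589794 -1.07486471] [ 0.99984636 -0.00392591 -0.0133937   0.01060445] 0.05737434782635502
disc expect [290.84429309 237.14048842] tcp [271.38102145 312.17393262]
```

View pics/w9.png

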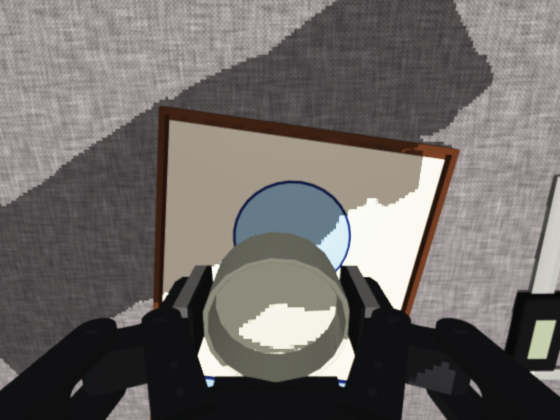

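Disc centre at (292,237) against the expected (291,237), so it is confirmed. The pan rim is centred around (276.5,318), a 2 mm offset from the tool. Shift and lower.

>>> play_rows --deltas '[0.4, 0.06, 0.07, 0.2, 0, 0.4, 0.06, 0.06, 0.25, 0, 0.4, 0, 0, 0.25, 0, 0.4, 0, 0, 0.25, 0, 0.4, 0, 0, 0.15, 0, 0.4, 0, 0, 0, 0]'

```text
clock: 10.8
eef_pos: [0.5428, 0.3295, -0.0115]
tool_rot: [1.0, -0.007, -0.015, 0.012]
ft_force: [-0.5, 0.7, 0.2]
grip_width: 0.0575
```

Run:
```python
from meas import *
p,y,o=pose();print(p,y,o['ft_force'],o['tool_rot'],o['grip_width'])
```

```text
[ 0.54275069  0.32946607 -0.01145628] -0.8023850166668908 [-0.54883311  0.72252549  0.18304311] [ 0.99979272 -0.0068226  -0.01524469  0.01164314] 0.05754822225188826
```

>>> play_rows --deltas '[0.4, 0.05, -0.12, 0, 0, 0.4, 0, 0, 0, 0, 0.4, 0, 0, 0.07, 0, 0.4, 0, 0, 0, 0]'

```text
clock: 11.3
eef_pos: [0.5472, 0.3386, -0.0144]
tool_rot: [1.0, -0.006, -0.014, 0.011]
ft_force: [1.2, -0.3, -0.7]
grip_width: 0.0576
```

>>> play_rows --deltas '[0.4, 0, 0, 0.05, 0, 0.4, 0, 0, 0, 0, 1, 0, 0, 0, 0, 1, 0, 0, 0, 0, 1, 0, 0, 0, 0, 1, 0, 0, 0, 0, 1, 0, 0, -0.4, 0, 1, 0, 0, -0.8, 0, 1, 0, 0, -0.8, 0, 1, 0, 0, 0, 0]'

```text
clock: 12.55
eef_pos: [0.5501, 0.3406, 0.1049]
tool_rot: [1.0, -0.006, -0.014, 0.011]
ft_force: [0.4, -0.7, -0.5]
grip_width: 0.0854
```

Run:
```python
from meas import *
p,y,o=pose();print(p,y,o['tool_rot'],o['grip_width'])
C=cam('wrist','w10.png');T=cam('top');print('disc',proj(C,(.5475,.334,.006)),'pan rim if at disc',proj(C,(.5475,.334,.036)))
S=cam('scene')
cv2.imwrite('pics/w10.png',np.hstack([C[0]['color'],cv2.resize(S[0]['color'][190:260,400:470],(240,240),interpolation=cv2.INTER_CUBIC)[[*range(240)]+[0]*180]]))
for n,c,u in(('top',T,proj(T,(.5475,.334,.02))),('scene',S,proj(S,(.5475,.334,.02)))):
    pass
```

```text
[0.55005791 0.34057271 0.10486347] -0.7612405648076023 [ 0.99981231 -0.00647982 -0.01441317  0.01120805] 0.08539941145758881
disc [275.79966403 213.17020152] pan rim if at disc [274.65616072 225.11066752]
```

View pics/w10.png

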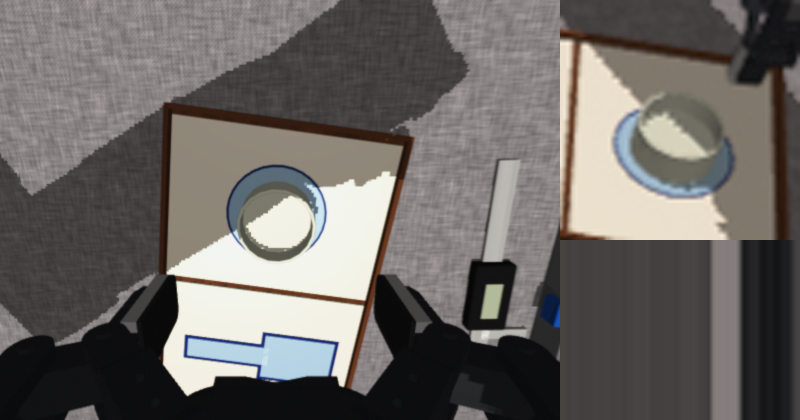

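In the wrist part of the picture the pan stands inside the disc: disc centre (277,213), pan rim centre (276,223) against an ideal of (275,225). Next the blue sieve, moving slower to limit tilt drift.

>>> play_rows --deltas '[1, 0.02, 0.5, 0, -0.1, 1, 0.02, 0.5, 0, -0.1, 1, 0.02, 0.5, 0, -0.1, 1, 0.02, 0.5, 0, -0.1, 1, 0.02, 0.5, 0, -0.1, 1, 0.02, 0.5, 0, -0.1, 1, 0.02, 0.5, 0, -0.1, 1, 0.02, 0.5, 0, 0, 1, 0.02, 0.5, 0, 0, 1, 0.02, 0.5, 0, 0, 1, 0.02, 0.5, 0, 0, 1, 0, 0.5, 0, 0]'

```text
clock: 14.2
eef_pos: [0.541, -0.0346, 0.0849]
tool_rot: [0.999, 0.003, -0.042, 0.02]
ft_force: [-0.4, -0.5, 1.1]
grip_width: 0.0852
```

>>> play_rows --deltas '[1, 0, 0.5, 0, 0, 1, 0, 0.5, 0, 0, 1, 0, 0.5, 0, 0, 1, 0, 0.4, 0, 0, 1, 0, 0, 0, 0, 1, 0, 0, 0, 0]'

```text
clock: 14.95
eef_pos: [0.5325, -0.1523, 0.0778]
tool_rot: [0.998, 0.001, -0.054, 0.017]
ft_force: [-0.8, -0.2, -0.0]
grip_width: 0.0854
```

```bash
cat >> meas.py <<'E'
def look(kind,guess,prof=SIEVE,z0=0,rad=60):
    C=cam('wrist'); p,y,o=pose()
    print('tcp',p.round(4),'yaw',round(float(y),2),'zaxis',Ro.from_quat(o['tool_rot']).as_matrix()[:,2].round(3),'F',np.round(o['ft_force'],1),'w',round(float(o['grip_width']),4))
    r=locate(C,proj(C,(guess[0],guess[1],z0+.02)),kind,rad,prof,z0); print(kind,*r,'rel',(r[0]-p[:2]).round(4)); return C,r
E
python3 - <<'E'
from meas import *
look('blue',(.5635,-.146))
E
```

```text
tcp [ 0.5324 -0.1521  0.0778] yaw 0.06 zaxis [-0.107 -0.035 -0.994] F [ 0.2 -1.  -0.3] w 0.0853
blue [ 0.5636 -0.1457] area 6772.5 7086.0 rel [0.0312 0.0064]
```

Lateral travel builds up tool tilt, now about 6°. I'll probe which motions change it.

>>> play_rows --deltas '[1, 0.25, 0, -0.3, 0, 1, 0.25, 0, -0.3, 0, 1, 0, 0, 0, 0]'

```text
clock: 15.38
eef_pos: [0.5654, -0.1474, 0.1092]
tool_rot: [0.998, 0.003, -0.056, 0.017]
ft_force: [0.2, -0.6, -0.2]
grip_width: 0.0853
```

Run:
```python
from meas import *
p,y,o=pose();print(p,y,Ro.from_quat(o['tool_rot']).as_matrix()[:,2],o['joint_pos'])
```

```text
[ 0.5654315  -0.14738283  0.10924885] 0.29436925838678335 [-0.11122909 -0.03386817 -0.99321752] [-0.22246094  0.54652899  0.20311464  1.32873904 -0.05760597  1.3442584 ]
```

>>> play_rows --deltas '[1, 0, -0.9, 0, 0, 1, 0, -0.9, 0, 0, 1, 0, 0, 0, 0]'

```text
clock: 15.75
eef_pos: [0.5614, -0.0358, 0.1027]
tool_rot: [0.998, 0.004, -0.058, 0.017]
ft_force: [-0.5, -0.4, 0.0]
grip_width: 0.0853
```

Run:
```python
from meas import *
p,y,o=pose();print(p,y,Ro.from_quat(o['tool_rot']).as_matrix()[:,2],o['joint_pos'])
```

```text
[ 0.56144965 -0.03580281  0.10269536] 0.3017340897751485 [-0.11566138 -0.03348954 -0.99272398] [-0.04125498  0.52033657  0.140516    1.30549117 -0.03824062  1.524555  ]
```

>>> play_rows --deltas '[1, 0, 0.9, 0, 0, 1, 0, 0.9, 0, 0, 1, 0, 0, 0, 0]'

```text
clock: 16.12
eef_pos: [0.56, -0.1447, 0.104]
tool_rot: [0.998, 0.007, -0.06, 0.017]
ft_force: [0.3, 0.3, 0.2]
grip_width: 0.0854
```

Run:
```python
from meas import *
p,y,o=pose();print(p,y,Ro.from_quat(o['tool_rot']).as_matrix()[:,2],o['joint_pos'])
```

```text
[ 0.5600243  -0.14471502  0.10400393] 0.6381314305633213 [-0.11982221 -0.03467008 -0.99218981] [-0.2187279   0.54585584  0.18664773  1.32144995 -0.0598798   1.34221215]
```

>>> play_rows --deltas '[1, 0, 0, 0, 10, 1, 0, 0, 0, 10, 1, 0, 0, 0, 10, 1, 0, 0, 0, 10, 1, 0, 0, 0, 0]'

```text
clock: 16.75
eef_pos: [0.5549, -0.1436, 0.1007]
tool_rot: [0.936, -0.345, -0.054, 0.037]
ft_force: [0.1, -0.5, -0.8]
grip_width: 0.0853
```

```bash
cat > st.py <<'E'
from meas import *
p,y,o=pose();print(p.round(4),round(float(y),2),Ro.from_quat(o['tool_rot']).as_matrix()[:,2].round(4),np.round(o['joint_pos'],3))
E
python3 st.py
```

```text
[ 0.5549 -0.1436  0.1007] -40.72 [-0.1276 -0.0321 -0.9913] [-0.219  0.545  0.175  1.319 -0.059  2.062]
```

>>> play_rows --deltas '[1, 0, 0, -0.5, 0, 1, 0, 0, -0.5, 0, 1, 0, 0, -0.5, 0, 1, 0, 0, -0.5, 0, 1, 0, 0, 0, 0]'

```text
clock: 17.38
eef_pos: [0.5678, -0.1376, 0.2204]
tool_rot: [0.939, -0.337, -0.058, 0.037]
ft_force: [0.2, 0.3, 0.1]
grip_width: 0.0856
```

```bash
python3 st.py
```

```text
[ 0.5678 -0.1376  0.2204] -39.72 [-0.134  -0.0305 -0.9905] [-0.205  0.524  0.453  1.625 -0.057  2.058]
```

>>> play_rows --deltas '[1, 0, 0, 0, -10, 1, 0, 0, 0, -10, 1, 0, 0, 0, -10, 1, 0, 0, 0, -10, 1, 0, 0, 0, 0]'

```text
clock: 18.0
eef_pos: [0.5638, -0.136, 0.2131]
tool_rot: [0.997, 0.021, -0.073, 0.013]
ft_force: [1.2, 0.6, -0.9]
grip_width: 0.0857
```

```bash
python3 st.py
```

```text
[ 0.5638 -0.136   0.2131] 2.31 [-0.1451 -0.0281 -0.989 ] [-0.204  0.527  0.437  1.618 -0.057  1.328]
```

The drift is gravity sag baked in by every moving row, pitching the tool toward the base. A pose out of reach should make the solver trade tilt the other way, so I test that by pushing outward at height.

>>> play_rows --deltas '[1, 0.9, 0, -0.15, 0, 1, 0.9, 0, -0.15, 0, 1, 0.9, 0, -0.15, 0, 1, 1, 0, -0.15, 0, 1, 1, 0, -0.15, 0, 1, 0, 0, 0, 0]'

```text
clock: 18.75
eef_pos: [0.6545, -0.0949, 0.2234]
tool_rot: [0.99, 0.015, -0.143, 0.005]
ft_force: [0.3, -0.0, 0.4]
grip_width: 0.0854
```

```bash
python3 st.py
```

```text
[ 0.6545 -0.0949  0.2234] 1.64 [-0.2823 -0.0143 -0.9592] [-0.12   0.978  1.272  2.147 -0.048  1.428]
```

>>> play_rows --deltas '[1, 1, 0, -0.15, 0, 1, 1, 0, -0.15, 0, 1, 1, 0, -0.15, 0, 1, 0, 0, 0, 0]'

```text
clock: 19.25
eef_pos: [0.7295, -0.0816, 0.1566]
tool_rot: [0.996, 0.013, -0.087, 0.013]
ft_force: [-0.1, 0.3, -0.0]
grip_width: 0.0854
```

```bash
python3 st.py
python3 - <<'E'
import numpy as np
from scipy.optimize import least_squares
D=[(.4995,.204,.241,.005,1.335),(.5843,.1092,.5465,.2031,1.3287),(.5626,.1027,.5203,.1405,1.3055),(.5842,.2204,.524,.453,1.625),(.4989,.001,.4157,-.33,.8096)]
D=np.array(D)
def f(q,d):
    L1,e,L2,L3,h,b=q; a=d[:,2]; c=a-d[:,3]; t=c+d[:,4]
    return np.r_[b+L1*np.sin(a)+e*np.sin(c)+L2*np.cos(c)+L3*np.cos(t)-d[:,0], h+L1*np.cos(a)+e*np.cos(c)-L2*np.sin(c)-L3*np.sin(t)-d[:,1]]
s=least_squares(f,[.3,0.05,.3,.25,.2,0],args=(D,));print(s.x.round(3),abs(s.fun).max())
E
```

```text
[ 0.7295 -0.0816  0.1566] 1.39 [-0.1737 -0.0281 -0.9844] [-0.092  1.049  1.272  1.966 -0.044  1.457]
[0.489 0.01  0.39  0.416 0.227 0.001] 0.0004418653941771489
```

The solver trades tilt at the joint-3 limit in a predictable way, and the kinematic fit has 0.4 mm residual. Pushing further out reduces the tilt.

>>> play_rows --deltas '[1, 0.6, 0, -0.15, 0, 1, 0.6, 0, -0.15, 0, 1, 0, 0, 0, 0]'

```text
clock: 19.62
eef_pos: [0.6572, -0.0656, 0.2185]
tool_rot: [0.989, 0.01, -0.147, 0.01]
ft_force: [-0.8, -0.3, -0.3]
grip_width: 0.0857
```

```bash
python3 st.py
```

```text
[ 0.6572 -0.0656  0.2185] 1.02 [-0.2906 -0.0225 -0.9566] [-0.077  0.986  1.273  2.15  -0.045  1.48 ]
```

Pushing out of reach makes the tilt unpredictable. Low, near poses drifted the other way earlier (+x tilt on descents), so I'll go in closer and test there.

>>> play_rows --deltas '[1, -0.73, 0, 0.42, 0, 1, -0.73, 0, 0.42, 0, 1, -0.73, 0, 0.42, 0, 1, -0.73, 0, 0.42, 0, 1, -0.73, 0, 0.42, 0, 1, -0.73, 0, 0.42, 0, 1, 0, 0, 0, 0]'

```text
clock: 20.5
eef_pos: [0.3828, -0.0765, 0.1567]
tool_rot: [0.989, 0.007, -0.147, 0.011]
ft_force: [0.4, -0.4, 0.4]
grip_width: 0.0854
```

```bash
python3 st.py
```

```text
[ 0.3828 -0.0765  0.1567] 0.62 [-0.2898 -0.0229 -0.9568] [-0.143  0.303 -0.088  1.468 -0.064  1.423]
```

>>> play_rows --deltas '[1, 0, 0, 0.1, 0, 1, 0, 0, -0.1, 0, 1, 0, 0, 0.1, 0, 1, 0, 0, -0.1, 0, 1, 0, 0, 0.1, 0, 1, 0, 0, -0.1, 0, 1, 0, 0, 0.1, 0, 1, 0, 0, -0.1, 0, 1, 0, 0, 0, 0]'

```text
clock: 21.62
eef_pos: [0.3884, -0.0776, 0.1587]
tool_rot: [0.99, 0.006, -0.143, 0.011]
ft_force: [-0.7, 0.3, -0.0]
grip_width: 0.0855
```

```bash
python3 st.py
```

```text
[ 0.3884 -0.0776  0.1587] 0.57 [-0.283  -0.024  -0.9588] [-0.144  0.306 -0.076  1.47  -0.064  1.423]
```

>>> play_rows --deltas '[1, 0.1, 0, 0.7, 0, 1, 0.1, 0, 0.7, 0, 1, 0.1, 0, 0.6, 0, 1, 0, 0, 0, 0]'

```text
clock: 22.12
eef_pos: [0.3735, -0.0806, 0.0369]
tool_rot: [0.99, 0.006, -0.14, 0.012]
ft_force: [-0.4, -0.4, 1.0]
grip_width: 0.0856
```

```bash
python3 st.py
```

```text
[ 0.3735 -0.0806  0.0369] 0.56 [-0.278  -0.0247 -0.9603] [-0.155  0.4   -0.292  1.153 -0.067  1.413]
```

>>> play_rows --deltas '[1, 0, 0, 0.1, 0, 1, 0, 0, -0.1, 0, 1, 0, 0, 0.1, 0, 1, 0, 0, -0.1, 0, 1, 0, 0, 0.1, 0, 1, 0, 0, -0.1, 0, 1, 0, 0, 0.1, 0, 1, 0, 0, -0.1, 0, 1, 0, 0, 0, 0]'

```text
clock: 23.25
eef_pos: [0.3781, -0.0812, 0.0412]
tool_rot: [0.991, 0.006, -0.136, 0.012]
ft_force: [0.5, 0.3, -0.1]
grip_width: 0.0856
```

```bash
python3 st.py
```

```text
[ 0.3781 -0.0812  0.0412] 0.55 [-0.2693 -0.0262 -0.9627] [-0.154  0.394 -0.284  1.158 -0.067  1.413]
```

```bash
cat > simk.py <<'E'
import numpy as np
from scipy.optimize import least_squares
L1,e,L2,L3,h,b=.489,.01,.39,.416,.227,.001
def fk(q):
    a=q[0];c=a-q[1];t=c+q[2]
    return np.array([b+L1*np.sin(a)+e*np.sin(c)+L2*np.cos(c)+L3*np.cos(t), h+L1*np.cos(a)+e*np.cos(c)-L2*np.sin(c)-L3*np.sin(t), t-np.pi/2])
lo=[-1.05,-1.09,-1.99];hi=[1.87,1.275,2.15]
def row(q,dx,dz,w,lim=(.244,.275,.275)):
    r,z,p=fk(q); tx=np.array([np.cos(p),-np.sin(p)]);tz=np.array([-np.sin(p),-np.cos(p)])
    g=np.array([r,z])+.06*(dx*tx+dz*tz)
    s=least_squares(lambda k:np.r_[(fk(k)[:2]-g)*w,fk(k)[2]-p],np.clip(q,np.array(lo)+1e-4,np.array(hi)-1e-4),bounds=(lo,hi)).x
    d=s-q; d*=min(1,*(np.array(lim)/np.maximum(abs(d),1e-9)))
    return q+d
E
python3 - <<'E'
from simk import *
for w in(1,3,10,30,100):
    q=np.array([.527,.437,1.618]);print('w',w,fk(q).round(3))
    for n,dx,dz in((3,.9,-.15),(2,1,-.15),(3,1,-.15),(2,.6,-.15)):
        for i in range(n): q=row(q,dx,dz,w)
        print(n,dx,fk(q).round(3),q.round(3))
E
```

```text
w 1 [0.579 0.212 0.137]
3 0.9 [0.717 0.212 0.133] [0.95  1.218 1.972]
2 1 [0.753 0.175 0.099] [1.023 1.275 1.922]
3 1 [0.794 0.13  0.042] [1.077 1.275 1.811]
2 0.6 [0.807 0.122 0.018] [1.086 1.275 1.778]
w 3 [0.579 0.212 0.137]
3 0.9 [0.723 0.215 0.115] [0.945 1.218 1.958]
2 1 [ 0.8    0.202 -0.049] [0.987 1.275 1.811]
3 1 [ 0.909  0.22  -0.314] [0.988 1.275 1.544]
2 0.6 [ 0.945  0.248 -0.422] [0.973 1.275 1.451]
w 10 [0.579 0.212 0.137]
3 0.9 [0.728 0.217 0.097] [0.941 1.218 1.945]
2 1 [ 0.842  0.228 -0.176] [0.96  1.275 1.71 ]
3 1 [ 0.995  0.305 -0.592] [0.944 1.275 1.309]
2 0.6 [ 1.039  0.36  -0.752] [0.926 1.275 1.168]
w 30 [0.579 0.212 0.137]
3 0.9 [0.729 0.218 0.094] [0.94  1.218 1.943]
2 1 [ 0.848  0.233 -0.195] [0.956 1.275 1.694]
3 1 [ 1.007  0.317 -0.632] [0.94  1.275 1.274]
2 0.6 [ 1.051  0.376 -0.798] [0.923 1.275 1.125]
w 100 [0.579 0.212 0.137]
3 0.9 [0.729 0.218 0.094] [0.94  1.218 1.943]
2 1 [ 0.849  0.233 -0.197] [0.956 1.275 1.693]
3 1 [ 1.008  0.319 -0.637] [0.94  1.275 1.269]
2 0.6 [ 1.053  0.378 -0.804] [0.922 1.275 1.119]
```

Working model: joints get clipped after the IK. At height, joint 4 (limit 2.15) clips and sheds exactly this pitch error, so I raise the tool at r≈0.4.

>>> play_rows --deltas '[1, -0.15, 0, -0.95, 0, 1, -0.15, 0, -0.95, 0, 1, -0.15, 0, -0.95, 0, 1, -0.15, 0, -0.95, 0, 1, -0.15, 0, -0.95, 0, 1, -0.15, 0, -0.95, 0, 1, -0.15, 0, -0.8, 0, 1, 0, 0, 0, 0]'

```text
clock: 24.25
eef_pos: [0.4175, -0.0713, 0.4238]
tool_rot: [0.992, 0.007, -0.126, 0.014]
ft_force: [-0.3, 0.2, -0.6]
grip_width: 0.0854
```

```bash
python3 st.py
```

```text
[ 0.4175 -0.0713  0.4238] 0.58 [-0.2503 -0.0286 -0.9677] [-0.123  0.333  0.663  2.149 -0.059  1.442]
```

>>> play_rows --deltas '[1, 0, 0, -0.6, 0, 1, 0, 0, -0.6, 0, 1, 0, 0, 0, 0]'

```text
clock: 24.62
eef_pos: [0.418, -0.069, 0.4399]
tool_rot: [0.994, 0.008, -0.104, 0.017]
ft_force: [-0.1, -0.2, -1.5]
grip_width: 0.0852
```

```bash
python3 st.py
```

```text
[ 0.418  -0.069   0.4399] 0.68 [-0.2075 -0.0348 -0.9776] [-0.118  0.307  0.682  2.15  -0.059  1.444]
```

>>> play_rows --deltas '[1, 0, 0, -0.7, 0, 1, 0, 0, -0.7, 0, 1, 0, 0, -0.7, 0, 1, 0, 0, -0.7, 0, 1, 0, 0, -0.7, 0, 1, 0, 0, -0.7, 0, 1, 0, 0, 0, 0]'

```text
clock: 25.5
eef_pos: [0.4114, -0.0605, 0.5114]
tool_rot: [0.999, 0.011, -0.009, 0.029]
ft_force: [0.8, -0.4, -0.1]
grip_width: 0.0854
```

```bash
python3 st.py
```

```text
[ 0.4114 -0.0605  0.5114] 1.19 [-0.0167 -0.0584 -0.9982] [-0.099  0.193  0.761  2.15  -0.06   1.451]
```

>>> play_rows --deltas '[1, 0, 0, -0.6, 0, 1, 0.32, 0.18, 0.87, 0.2, 1, 0.32, 0.18, 0.87, 0.2, 1, 0.32, 0.18, 0.87, 0.2, 1, 0.32, 0.18, 0.87, 0.2, 1, 0.32, 0.18, 0.87, 0.2, 1, 0.32, 0.18, 0.87, 0.2, 1, 0.32, 0.18, 0.87, 0, 1, 0.32, 0.18, 0.7, 0, 1, 0, 0, 0, 0]'

```text
clock: 26.75
eef_pos: [0.5733, -0.1713, 0.1127]
tool_rot: [1.0, 0.001, 0.008, 0.03]
ft_force: [-0.6, 0.5, 0.4]
grip_width: 0.0855
```

```bash
python3 st.py; python3 -c "
from meas import *
look('blue',(.5635,-.146))"
```

```text
[ 0.5733 -0.1713  0.1127] 0.09 [ 0.0166 -0.0607 -0.998 ] [-0.26   0.459  0.074  1.154 -0.054  1.308]
tcp [ 0.5741 -0.1712  0.1152] yaw 0.12 zaxis [ 0.02  -0.061 -0.998] F [0.2 0.3 0. ] w 0.0855
blue [ 0.5638 -0.1458] area 5193.5 5417.0 rel [-0.0103  0.0254]
```

>>> play_rows --deltas '[1, -0.1, -0.26, 0.45, 0, 1, -0.1, -0.26, 0.45, 0, 1, 0, 0, 0.5, 0, 1, 0, 0, 0.3, 0, 1, 0, 0, 0, 0]'

```text
clock: 27.42
eef_pos: [0.571, -0.1453, 0.0234]
tool_rot: [0.999, 0.001, 0.02, 0.033]
ft_force: [0.2, 0.7, 0.5]
grip_width: 0.0854
```

```bash
python3 st.py; python3 -c "
from meas import *
look('blue',(.5635,-.146),rad=90)"
```

```text
[ 0.571  -0.1453  0.0234] 0.24 [ 0.0402 -0.0655 -0.997 ] [-0.218  0.509 -0.101  0.907 -0.055  1.348]
tcp [ 0.572  -0.1455  0.0245] yaw 0.24 zaxis [ 0.042 -0.066 -0.997] F [0.1 0.4 0.4] w 0.0855
blue [ 0.5639 -0.1457] area 10892.0 11333.0 rel [-0.0081 -0.0002]
```

>>> play_rows --deltas '[1, -0.13, 0, 0.4, 0, 1, 0, 0, 0.36, 0, 1, 0, 0, 0, 0]'

```text
clock: 27.85
eef_pos: [0.572, -0.1494, -0.0135]
tool_rot: [0.999, 0.002, 0.028, 0.035]
ft_force: [0.3, 0.1, 0.6]
grip_width: 0.0853
```

```bash
python3 st.py; python3 -c "
from meas import *
look('blue',(.5635,-.146),rad=110)"
```

```text
[ 0.572  -0.1494 -0.0135] 0.28 [ 0.0557 -0.0689 -0.9961] [-0.225  0.546 -0.153  0.802 -0.055  1.341]
tcp [ 0.5731 -0.1496 -0.0124] yaw 0.29 zaxis [ 0.058 -0.069 -0.996] F [ 1.2 -0.3  1.4] w 0.0855
blue [ 0.5639 -0.1457] area 17288.5 18008.0 rel [-0.0092  0.0039]
```

>>> play_rows --deltas '[1, -0.16, 0, 0.16, 0, 0.6, 0, 0, 0, 0, 0.4, 0, 0, 0, 0, 0.4, 0, 0, 0, 0, 0.4, 0, 0, 0, 0, 0.4, 0, 0, 0, 0]'

```text
clock: 28.65
eef_pos: [0.5671, -0.151, -0.0179]
tool_rot: [0.999, 0.001, 0.033, 0.036]
ft_force: [0.3, -1.2, 0.1]
grip_width: 0.058
```

>>> play_rows --deltas '[0.4, 0, 0, -0.6, 0, 0.4, 0, 0, -0.9, 0, 0.4, 0, 0, -0.9, 0, 0.4, 0, 0, 0, 0]'

```text
clock: 29.15
eef_pos: [0.5561, -0.1403, 0.1272]
tool_rot: [0.999, 0.002, 0.03, 0.035]
ft_force: [0.4, -0.7, 0.1]
grip_width: 0.058
```

```bash
python3 st.py
python3 - <<'E'
from meas import *
p,y,o=pose(); R=Ro.from_quat(o['tool_rot']).as_matrix()
look('blue',(p-.045*R[:,2])[:2],z0=p[2]+.02,rad=110)
E
```

```text
[ 0.5561 -0.1403  0.1272] 0.3 [ 0.0609 -0.0699 -0.9957] [-0.215  0.367 -0.03   1.098 -0.055  1.35 ]
tcp [ 0.5542 -0.1399  0.1244] yaw 0.28 zaxis [ 0.056 -0.069 -0.996] F [ 0.6 -0.5 -0.1] w 0.0582
blue [ 0.5536 -0.1339] area 18531.5 19817.0 rel [-0.0006  0.006 ]
```

Blue is held (58 mm) and measures where expected. Now carry it over the pan.

>>> play_rows --deltas '[0.4, 0.02, -0.97, -0.12, 0, 0.4, 0.02, -0.97, -0.12, 0, 0.4, 0.02, -0.97, -0.12, 0, 0.4, 0.02, -0.97, -0.12, 0, 0.4, 0.02, -0.97, -0.12, 0, 0.4, 0.02, -0.97, -0.12, 0, 0.4, 0.02, -0.97, -0.12, 0, 0.4, 0.02, -0.9, -0.12, 0, 0.4, 0, 0, 0, 0]'

```text
clock: 30.32
eef_pos: [0.5532, 0.3339, 0.1293]
tool_rot: [0.999, -0.001, 0.014, 0.04]
ft_force: [0.1, -0.2, -1.6]
grip_width: 0.0578
```

```bash
cat > held.py <<'E'
import sys
from meas import *
kind,dz=sys.argv[1],float(sys.argv[2])
p,y,o=pose(); R=Ro.from_quat(o['tool_rot']).as_matrix()
print('joints',np.round(o['joint_pos'],3))
look(kind,(p-.045*R[:,2])[:2],z0=p[2]+dz,rad=110)
E
python3 held.py blue .018
```

```text
joints [ 0.585  0.589  0.332  1.335 -0.082  2.158]
tcp [0.553  0.3316 0.1289] yaw -0.16 zaxis [ 0.027 -0.081 -0.996] F [ 0.1 -0.2 -1.6] w 0.058
blue [0.5518 0.3452] area 21660.5 19645.0 rel [-0.0012  0.0136]
```

The blue mask picked up the disc edge there (area too large), so I use the offset measured at pick-up. Lowering in steps.

>>> play_rows --deltas '[0.4, -0.05, -0.05, 0.5, 0, 0.4, -0.05, -0.05, 0.5, 0, 0.4, 0, 0, 0.45, 0, 0.4, 0, 0, 0, 0]'

```text
clock: 30.88
eef_pos: [0.5466, 0.3229, 0.0341]
tool_rot: [0.999, -0.004, 0.009, 0.044]
ft_force: [0.2, -0.8, -0.7]
grip_width: 0.0581
```

```bash
python3 held.py blue .018;  python3 - <<'E'
from meas import *
C=cam('wrist','w11.png')
p=pose()[0]
f=lambda x,y,z:proj(C,(x,y,z)).round(0)
print('pan rim l/r/far/near',f(.5185,.3355,.036),f(.5785,.3355,.036),f(.5485,.3655,.036),f(.5485,.3055,.036))
print('blue bottom far',f(p[0]-.002,p[1]+.0055+.0245,p[2]+.024),'frame far',f(p[0]-.002,p[1]+.0055+.03,p[2]+.024))
E
```

```text
joints [ 0.577  0.645  0.172  1.132 -0.084  2.158]
tcp [0.5478 0.3237 0.0357] yaw -0.46 zaxis [ 0.02  -0.087 -0.996] F [ 0.7  0.2 -0.5] w 0.058
blue [0.5462 0.3291] area 25417.5 19186.0 rel [-0.0016  0.0054]
pan rim l/r/far/near [220. 237.] [333. 235.] [276. 181.] [277. 284.]
blue bottom far [274. 220.] frame far [274. 209.]
```

View pics/w11.png

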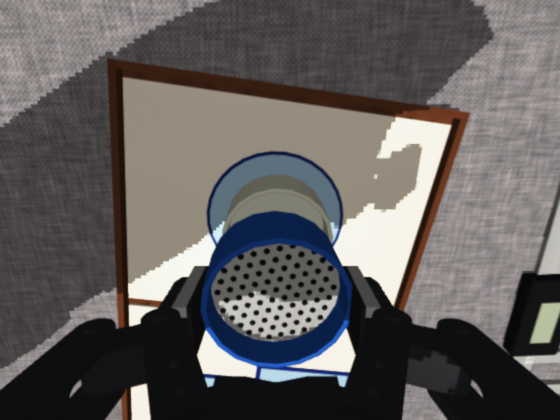

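Blue's far edge is at (275,211), predicted 209. The pan rim's far edge is near (277,187), predicted 181, so the pan sits about 2.5 mm nearer than I had it, with columns aligned. I'll shift +y and lower.

>>> play_rows --deltas '[0.4, 0.06, -0.12, 0.1, 0, 0.4, 0, 0, 0, 0]'

```text
clock: 31.22
eef_pos: [0.555, 0.3324, 0.0333]
tool_rot: [0.999, -0.005, 0.014, 0.041]
ft_force: [-0.1, -0.2, -0.2]
grip_width: 0.058
```

```bash
python3 st.py
```

```text
[0.555  0.3324 0.0333] -0.5 [ 0.0273 -0.0821 -0.9962] [ 0.582  0.659  0.197  1.131 -0.084  2.164]
```

>>> play_rows --deltas '[0.4, -0.05, 0.05, 0.05, 0, 0.4, 0, 0, 0, 0, 0.4, 0, 0, 0, 0]'

```text
clock: 31.6
eef_pos: [0.5526, 0.3298, 0.0318]
tool_rot: [0.999, -0.005, 0.015, 0.04]
ft_force: [-0.4, -0.1, -0.3]
grip_width: 0.0581
```

```bash
python3 st.py
```

```text
[0.5526 0.3298 0.0318] -0.48 [ 0.0296 -0.0807 -0.9963] [ 0.581  0.652  0.179  1.118 -0.084  2.162]
```

>>> play_rows --deltas '[0.4, -0.04, 0, 0.18, 0, 0.4, 0, 0, 0.14, 0, 0.4, 0, 0, 0, 0]'

```text
clock: 31.98
eef_pos: [0.5513, 0.3286, 0.0121]
tool_rot: [0.999, -0.005, 0.016, 0.04]
ft_force: [0.3, 0.1, 4.9]
grip_width: 0.058
```

```bash
python3 st.py
```

```text
[0.5513 0.3286 0.0121] -0.47 [ 0.0315 -0.0799 -0.9963] [ 0.581  0.665  0.148  1.071 -0.084  2.162]
```

>>> play_rows --deltas '[1, 0, 0, 0, 0, 1, 0, 0, 0, 0, 1, 0, 0, 0, 0, 1, 0, 0, 0, 0, 1, 0, 0, -0.4, 0, 1, 0, 0, -0.8, 0, 1, 0, 0, -0.8, 0, 1, 0, 0, 0, 0]'

```text
clock: 32.98
eef_pos: [0.5463, 0.3376, 0.1324]
tool_rot: [0.999, -0.005, 0.014, 0.041]
ft_force: [0.1, -0.7, -0.8]
grip_width: 0.0853
```

```bash
python3 st.py
cat > stack.py <<'E'
import sys
from meas import *
S=cam('scene');T=cam('top');W=cam('wrist')
for a in sys.argv[1:]:
    k,z0=a.split(':');z0=float(z0)
    for n,C in(('scene',S),('top',T),('wrist',W)):
        q=proj(C,(.5485,.334,z0+.02)); s=np.linalg.norm(proj(C,(.5785,.334,z0+.02))-q)
        for z in (z0,z0+.01):
            try: print(k,n,'z',round(z,3),*locate(C,q,k,s*1.25,SIEVE,z))
            except Exception as ex: print(k,n,'fail',str(ex)[:40])
E
python3 stack.py blue:.03
```

```text
[0.5463 0.3376 0.1324] -0.48 [ 0.027  -0.0824 -0.9962] [ 0.596  0.582  0.328  1.342 -0.083  2.178]
blue scene z 0.03 [0.5493 0.3335] area 472.5 619.0
blue scene z 0.04 [0.5577 0.3299] area 472.5 632.0
blue top z 0.03 [0.5506 0.3357] area 411.0 526.0
blue top z 0.04 [0.5491 0.3317] area 411.0 536.0
blue wrist z 0.03 [0.5492 0.3348] area 5814.5 5781.0
blue wrist z 0.04 [0.5489 0.3386] area 5814.5 6308.0
```

All three cameras agree on blue at (0.549–0.551, 0.334–0.336) at the nested height, so it is seated. Now yellow at (0.478,-0.408).

>>> play_rows --deltas '[1, -0.09, 0.96, 0.04, 0, 1, -0.09, 0.96, 0.04, 0, 1, -0.09, 0.96, 0.04, 0, 1, -0.09, 0.96, 0.04, 0, 1, -0.09, 0.96, 0.04, 0, 1, -0.09, 0.96, 0.04, 0, 1, -0.09, 0.96, 0.04, 0, 1, -0.09, 0.96, 0.04, 0, 1, -0.09, 0.96, 0.04, 0, 1, -0.09, 0.96, 0.04, 0, 1, -0.09, 0.96, 0.04, 0, 1, -0.09, 0.96, 0.04, 0]'

```text
clock: 34.62
eef_pos: [0.457, -0.3725, 0.1373]
tool_rot: [0.999, -0.0, -0.01, 0.044]
ft_force: [0.2, 0.7, 0.1]
grip_width: 0.0856
```

```bash
python3 st.py; python3 -c "
from meas import *
look('yellow',(.478,-.408))"
```

```text
[ 0.457  -0.3725  0.1373] -0.07 [-0.0201 -0.087  -0.996 ] [-0.638  0.422  0.081  1.194 -0.082  0.932]
tcp [ 0.4557 -0.3803  0.1375] yaw -0.49 zaxis [-0.021 -0.093 -0.995] F [ 2.  -5.   1.9] w 0.085
yellow [ 0.4772 -0.4124] area 4028.0 4062.0 rel [ 0.0215 -0.0321]
```

>>> play_rows --deltas '[1, 0.2, 0.16, 0.5, 0, 1, 0.2, 0.16, 0.5, 0, 1, 0, 0, 0.5, 0, 1, 0, 0, 0.3, 0, 1, 0, 0, 0, 0]'

```text
clock: 35.3
eef_pos: [0.47, -0.4095, 0.0182]
tool_rot: [0.999, -0.007, -0.017, 0.042]
ft_force: [1.2, 0.2, -0.1]
grip_width: 0.0854
```

```bash
python3 st.py; python3 -c "
from meas import *
look('yellow',(.478,-.41),rad=90)"
```

```text
[ 0.47   -0.4095  0.0182] -0.92 [-0.0342 -0.083  -0.996 ] [-0.671  0.594  0.034  0.986 -0.086  0.913]
tcp [ 0.4705 -0.4097  0.0191] yaw -0.91 zaxis [-0.033 -0.084 -0.996] F [0.  0.7 0.7] w 0.0852
yellow [ 0.4778 -0.4083] area 11663.0 12077.0 rel [0.0073 0.0014]
```

>>> play_rows --deltas '[1, 0.11, 0, 0.35, 0, 1, 0, 0, 0.25, 0, 1, 0, 0, 0, 0]'

```text
clock: 35.72
eef_pos: [0.4772, -0.4131, -0.0183]
tool_rot: [0.999, -0.007, -0.016, 0.043]
ft_force: [0.1, 1.0, 0.8]
grip_width: 0.0855
```

```bash
python3 st.py
```

```text
[ 0.4772 -0.4131 -0.0183] -0.88 [-0.0316 -0.0849 -0.9959] [-0.668  0.645  0.019  0.916 -0.086  0.915]
```

>>> play_rows --deltas '[0.6, 0, 0, 0, 0, 0.4, 0, 0, 0, 0, 0.4, 0, 0, 0, 0, 0.4, 0, 0, 0, 0, 0.4, 0, 0, -0.5, 0, 0.4, 0, 0, -0.95, 0, 0.4, 0, 0, -0.95, 0, 0.4, 0, 0, -0.8, 0, 0.4, 0, 0, 0, 0]'

```text
clock: 36.85
eef_pos: [0.4831, -0.3963, 0.1797]
tool_rot: [0.999, -0.007, -0.015, 0.043]
ft_force: [1.4, -0.5, -0.5]
grip_width: 0.0576
```

```bash
python3 held.py yellow .0185
```

```text
joints [-0.641  0.479  0.283  1.348 -0.087  0.943]
tcp [ 0.4818 -0.3954  0.1769] yaw -0.91 zaxis [-0.035 -0.082 -0.996] F [-0.5 -0.6 -0.7] w 0.0581
yellow [ 0.4849 -0.3905] area 18282.5 19295.0 rel [0.0031 0.0049]
```

>>> play_rows --deltas '[0.4, 0.09, -0.96, -0.1, 0, 0.4, 0.09, -0.96, -0.1, 0, 0.4, 0.09, -0.96, -0.1, 0, 0.4, 0.09, -0.96, -0.1, 0, 0.4, 0.09, -0.96, -0.1, 0, 0.4, 0.09, -0.96, -0.1, 0, 0.4, 0.09, -0.96, -0.1, 0, 0.4, 0.09, -0.96, -0.1, 0, 0.4, 0.09, -0.96, -0.1, 0, 0.4, 0.09, -0.96, -0.1, 0, 0.4, 0.09, -0.96, -0.1, 0, 0.4, 0, 0, 0, 0]'

```text
clock: 38.4
eef_pos: [0.5423, 0.257, 0.1613]
tool_rot: [0.998, -0.01, -0.037, 0.042]
ft_force: [0.5, -0.2, -1.1]
grip_width: 0.0581
```

```bash
python3 st.py
```

```text
[0.5423 0.257  0.1613] -1.32 [-0.0756 -0.0839 -0.9936] [ 0.465  0.556  0.356  1.477 -0.041  2.058]
```

>>> play_rows --deltas '[0.4, 0.07, -0.64, 0.3, 0, 0.4, 0.07, -0.64, 0.3, 0, 0.4, 0, 0, 0, 0, 0.4, 0, 0, 0, 0]'

```text
clock: 38.9
eef_pos: [0.5465, 0.3265, 0.1099]
tool_rot: [0.998, -0.011, -0.043, 0.047]
ft_force: [0.0, 0.1, -0.4]
grip_width: 0.0583
```

```bash
python3 held.py yellow .0185;python3 held.py yellow .0185
```

```text
joints [ 0.556  0.674  0.426  1.446 -0.033  2.151]
tcp [0.5463 0.3264 0.1098] yaw -1.52 zaxis [-0.087 -0.093 -0.992] F [-1.5 -0.5 -0.8] w 0.0587
yellow [0.5505 0.3328] area 18238.0 19336.0 rel [0.0042 0.0064]
joints [ 0.556  0.674  0.426  1.446 -0.033  2.151]
tcp [0.5467 0.3265 0.1105] yaw -1.53 zaxis [-0.086 -0.092 -0.992] F [0.9 0.5 0.4] w 0.0581
yellow [0.5503 0.3327] area 18235.0 19339.0 rel [0.0036 0.0062]
```

>>> play_rows --deltas '[0.4, 0.06, -0.11, 0.4, 0, 0.4, 0, 0, 0.4, 0, 0.4, 0, 0, 0, 0, 0.4, 0, 0, 0, 0]'

```text
clock: 39.5
eef_pos: [0.5494, 0.3253, 0.0661]
tool_rot: [0.998, -0.014, -0.039, 0.045]
ft_force: [0.4, 0.4, -0.5]
grip_width: 0.058
```

```bash
python3 held.py yellow .0185
```

```text
joints [ 0.552  0.697  0.353  1.341 -0.033  2.153]
tcp [0.5494 0.3253 0.0661] yaw -1.85 zaxis [-0.08  -0.088 -0.993] F [-0.4 -0.9 -0.5] w 0.0581
yellow [0.5532 0.3315] area 18236.5 19344.0 rel [0.0038 0.0062]
```

>>> play_rows --deltas '[0.4, -0.03, -0.08, 0.15, 0, 0.4, 0, 0, 0, 0, 0.4, 0, 0, 0, 0]'

```text
clock: 39.92
eef_pos: [0.548, 0.3303, 0.0584]
tool_rot: [0.998, -0.014, -0.038, 0.044]
ft_force: [0.9, -0.0, -0.7]
grip_width: 0.0581
```

```bash
python3 held.py yellow .0185
```

```text
joints [ 0.559  0.702  0.342  1.322 -0.032  2.161]
tcp [0.5479 0.3303 0.0583] yaw -1.85 zaxis [-0.077 -0.086 -0.993] F [ 0.1 -0.  -0.3] w 0.0579
yellow [0.5517 0.3364] area 18225.0 19334.0 rel [0.0038 0.0061]
```

>>> play_rows --deltas '[0.4, -0.02, 0, 0.15, 0, 0.4, 0, 0, 0.15, 0, 0.4, 0, 0, 0, 0]'

```text
clock: 40.35
eef_pos: [0.5482, 0.33, 0.0438]
tool_rot: [0.998, -0.014, -0.034, 0.042]
ft_force: [-1.0, -1.0, 0.4]
grip_width: 0.0585
```

```bash
python3 held.py yellow .0185
```

```text
joints [ 0.559  0.705  0.31   1.278 -0.034  2.161]
tcp [0.5483 0.33   0.0437] yaw -1.82 zaxis [-0.069 -0.083 -0.994] F [ 0.8 -0.1  4.5] w 0.0581
yellow [0.5516 0.3358] area 18205.0 19316.0 rel [0.0033 0.0058]
```

>>> play_rows --deltas '[0.4, 0, 0, 0.06, 0, 0.4, 0, 0, 0, 0, 1, 0, 0, 0, 0, 1, 0, 0, 0, 0, 1, 0, 0, 0, 0, 1, 0, 0, 0, 0, 1, 0, 0, -0.4, 0, 1, 0, 0, -0.8, 0, 1, 0, 0, -0.8, 0, 1, 0, 0, 0, 0]'

```text
clock: 41.65
eef_pos: [0.556, 0.3393, 0.1611]
tool_rot: [0.998, -0.015, -0.035, 0.043]
ft_force: [0.3, -0.2, 0.4]
grip_width: 0.0853
```

```bash
python3 st.py; python3 stack.py blue:.03 yellow:.06
```

```text
[0.556  0.3393 0.1611] -1.84 [-0.0707 -0.0854 -0.9938] [ 0.565  0.672  0.557  1.562 -0.034  2.167]
blue scene z 0.03 [0.564  0.3256] area 231.5 629.0
blue scene z 0.04 [0.5723 0.322 ] area 231.5 642.0
blue top z 0.03 [0.5419 0.3161] area 96.0 522.0
blue top z 0.04 [0.5405 0.3124] area 96.0 532.0
blue wrist z 0.03 [0.5496 0.3498] area 2161.5 4845.0
blue wrist z 0.04 [0.5503 0.3527] area 2161.5 5237.0
yellow scene z 0.06 [0.5493 0.3332] area 481.5 642.0
yellow scene z 0.07 [0.558  0.3295] area 481.5 657.0
yellow top z 0.06 [0.5535 0.3362] area 478.5 561.0
yellow top z 0.07 [0.552  0.3321] area 478.5 573.0
yellow wrist z 0.06 [0.5521 0.3349] area 5536.0 5828.0
yellow wrist z 0.07 [0.5528 0.3388] area 5536.0 6364.0
```

Yellow is seated: the three views agree at z = 0.06. Before red, I'll reset the tilt at height on this azimuth, which corrects both components.

>>> play_rows --deltas '[1, -0.5, 0.34, -0.75, 0.2, 1, -0.5, 0.34, -0.75, 0.2, 1, -0.5, 0.34, -0.75, 0.2, 1, -0.5, 0.34, -0.75, 0.2, 1, -0.5, 0.34, -0.75, 0.2, 1, -0.5, 0.34, -0.75, 0.2, 1, -0.5, 0.34, -0.75, 0.2, 1, 0, 0, -0.7, 0, 1, 0, 0, -0.7, 0, 1, 0, 0, 0, 0]'

```text
clock: 43.05
eef_pos: [0.3528, 0.2267, 0.4877]
tool_rot: [0.999, -0.027, -0.02, 0.033]
ft_force: [-0.5, 0.0, -0.1]
grip_width: 0.0852
```

```bash
python3 st.py
```

```text
[0.3528 0.2267 0.4877] -3.12 [-0.042  -0.0653 -0.997 ] [ 0.595  0.228  0.734  2.148 -0.031  2.22 ]
```

>>> play_rows --deltas '[1, 0, 0, -0.7, -0.7, 1, 0, 0, -0.7, -0.7, 1, 0, 0, -0.7, -0.7, 1, 0, 0, -0.5, -0.7, 1, 0, 0, 0, 0]'

```text
clock: 43.68
eef_pos: [0.3425, 0.2224, 0.5311]
tool_rot: [1.0, 0.0, 0.026, 0.001]
ft_force: [-0.3, -0.7, 0.1]
grip_width: 0.0855
```

```bash
python3 st.py
```

```text
[0.3425 0.2224 0.5311] 0.06 [ 0.0518 -0.0023 -0.9987] [ 0.601  0.156  0.776  2.149 -0.031  2.17 ]
```

>>> play_rows --deltas '[1, 0.11, 0.7, 0.57, 0, 1, 0.11, 0.7, 0.57, 0, 1, 0.11, 0.7, 0.57, 0, 1, 0.11, 0.7, 0.57, 0, 1, 0.11, 0.7, 0.57, 0, 1, 0.11, 0.7, 0.57, 0, 1, 0.11, 0.7, 0.57, 0, 1, 0.11, 0.7, 0.57, 0, 1, 0.11, 0.7, 0.57, 0, 1, 0.11, 0.7, 0.57, 0, 1, 0.11, 0.7, 0.57, 0, 1, 0, 0, 0, 0]'

```text
clock: 45.18
eef_pos: [0.4383, -0.2506, 0.1411]
tool_rot: [1.0, 0.003, 0.025, -0.003]
ft_force: [0.0, 0.7, -0.0]
grip_width: 0.0859
```

```bash
python3 st.py; python3 -c "
from meas import *
look('red',(.441,-.2835))"
```

```text
[ 0.4383 -0.2506  0.1411] 0.28 [ 0.0492  0.0052 -0.9988] [-0.539  0.255 -0.148  1.129  0.03   1.028]
tcp [ 0.4388 -0.2498  0.1427] yaw 0.36 zaxis [ 0.051  0.005 -0.999] F [-0.2  0.1  0.3] w 0.0855
red [ 0.4411 -0.2839] area 3819.0 3947.0 rel [ 0.0023 -0.0341]
```

>>> play_rows --deltas '[1, -0.04, 0.29, 0.5, 0, 1, -0.04, 0.29, 0.5, 0, 1, 0, 0, 0.6, 0, 1, 0, 0, 0.3, 0, 1, 0, 0, 0, 0, 1, 0, 0, 0, 0]'

```text
clock: 45.98
eef_pos: [0.4454, -0.2819, 0.0333]
tool_rot: [1.0, 0.007, 0.031, -0.0]
ft_force: [-0.5, 0.4, -0.1]
grip_width: 0.0856
```

```bash
python3 -c "
from meas import *
look('red',(.441,-.284),rad=100)"
```

```text
tcp [ 0.4455 -0.282   0.0334] yaw 0.79 zaxis [ 0.062  0.001 -0.998] F [1.7 0.9 0.5] w 0.0856
red [ 0.4409 -0.2838] area 9751.0 10107.0 rel [-0.0046 -0.0018]
```

>>> play_rows --deltas '[1, -0.09, 0.04, 0.5, 0, 1, 0, 0, 0.36, 0, 1, 0, 0, 0, 0, 1, 0, 0, 0, 0]'

```text
clock: 46.52
eef_pos: [0.4482, -0.2866, -0.0129]
tool_rot: [0.999, 0.008, 0.036, 0.003]
ft_force: [0.0, 0.0, -0.0]
grip_width: 0.0854
```

```bash
python3 st.py
```

```text
[ 0.4482 -0.2866 -0.0129] 0.9 [ 0.0714 -0.0058 -0.9974] [-0.591  0.457 -0.31   0.741  0.035  0.966]
```

>>> play_rows --deltas '[1, -0.08, -0.03, 0.13, 0, 1, 0, 0, 0, 0, 0.6, 0, 0, 0, 0, 0.4, 0, 0, 0, 0, 0.4, 0, 0, 0, 0, 0.4, 0, 0, 0, 0]'

```text
clock: 47.28
eef_pos: [0.4455, -0.2861, -0.0181]
tool_rot: [0.999, 0.008, 0.038, 0.005]
ft_force: [1.5, -0.0, -0.7]
grip_width: 0.0584
```

>>> play_rows --deltas '[0.4, 0, 0, -0.5, 0, 0.4, 0, 0, -0.95, 0, 0.4, 0, 0, -0.95, 0, 0.4, 0, 0, -0.95, 0, 0.4, 0, 0, 0, 0, 0.4, 0, 0, 0, 0]'

```text
clock: 48.02
eef_pos: [0.4285, -0.2834, 0.1854]
tool_rot: [0.999, 0.008, 0.035, 0.003]
ft_force: [0.5, -0.6, -1.1]
grip_width: 0.0585
```

```bash
python3 held.py red .02
```

```text
joints [-0.607  0.225 -0.069  1.215  0.036  0.949]
tcp [ 0.4288 -0.2836  0.1855] yaw 0.91 zaxis [ 0.071 -0.006 -0.997] F [ 0.7 -0.6 -0.6] w 0.0585
red [ 0.4255 -0.2805] area 18537.5 19738.0 rel [-0.0033  0.0031]
```

>>> play_rows --deltas '[0.4, 0.17, -0.88, -0.05, 0, 0.4, 0.17, -0.88, -0.05, 0, 0.4, 0.17, -0.88, -0.05, 0, 0.4, 0.17, -0.88, -0.05, 0, 0.4, 0.17, -0.88, -0.05, 0, 0.4, 0.17, -0.88, -0.05, 0, 0.4, 0.17, -0.88, -0.05, 0, 0.4, 0.17, -0.88, -0.05, 0, 0.4, 0.17, -0.88, -0.05, 0, 0.4, 0.17, -0.88, -0.05, 0, 0.4, 0.17, -0.7, -0.05, 0, 0.4, 0, 0, 0, 0]'

```text
clock: 49.58
eef_pos: [0.5237, 0.3048, 0.1952]
tool_rot: [1.0, 0.006, 0.015, 0.006]
ft_force: [-1.8, -0.4, -1.5]
grip_width: 0.0582
```

```bash
python3 held.py red .0181
```

```text
joints [ 0.541  0.441  0.265  1.375 -0.026  2.099]
tcp [0.5232 0.3031 0.1949] yaw 0.64 zaxis [ 0.029 -0.013 -0.999] F [ 0.   0.1 -1.4] w 0.0582
red [0.5226 0.3067] area 18499.0 19103.0 rel [-0.0006  0.0036]
```

>>> play_rows --deltas '[0.4, 0.21, -0.24, 0.4, 0, 0.4, 0.21, -0.24, 0.4, 0, 0.4, 0, 0, 0.45, 0, 0.4, 0, 0, 0, 0, 0.4, 0, 0, 0, 0]'

```text
clock: 50.25
eef_pos: [0.5484, 0.3239, 0.1143]
tool_rot: [1.0, 0.002, 0.01, 0.01]
ft_force: [-0.3, -0.7, -0.4]
grip_width: 0.058
```

```bash
python3 held.py red .0181
```

```text
joints [ 0.548  0.554  0.236  1.246 -0.028  2.114]
tcp [0.5482 0.3238 0.1141] yaw 0.29 zaxis [ 0.02  -0.021 -1.   ] F [-0.2  0.5 -1.5] w 0.0583
red [0.5477 0.3265] area 18509.0 19128.0 rel [-0.0005  0.0027]
```

>>> play_rows --deltas '[0.4, 0.05, -0.13, 0.3, 0, 0.4, 0, 0, 0, 0, 0.4, 0, 0, 0, 0]'

```text
clock: 50.68
eef_pos: [0.5529, 0.3321, 0.0973]
tool_rot: [1.0, 0.002, 0.012, 0.009]
ft_force: [0.4, 0.1, -0.6]
grip_width: 0.0584
```

```bash
python3 held.py red .0181
```

```text
joints [ 0.555  0.578  0.232  1.214 -0.028  2.122]
tcp [0.5526 0.332  0.097 ] yaw 0.27 zaxis [ 0.023 -0.019 -1.   ] F [-0.3  0.4 -1.4] w 0.0587
red [0.552  0.3346] area 18483.0 19126.0 rel [-0.0006  0.0026]
```

Aligned within 1 mm, so I lower it in.

>>> play_rows --deltas '[0.4, -0.02, 0, 0.22, 0, 0.4, 0, 0, 0.18, 0, 0.4, 0, 0, 0, 0]'

```text
clock: 51.1
eef_pos: [0.5529, 0.3321, 0.0727]
tool_rot: [1.0, 0.002, 0.013, 0.009]
ft_force: [0.7, -1.1, 3.7]
grip_width: 0.0581
```

```bash
python3 held.py red .0181
```

```text
joints [ 0.555  0.594  0.192  1.156 -0.028  2.122]
tcp [0.5527 0.3321 0.0728] yaw 0.28 zaxis [ 0.026 -0.017 -1.   ] F [-1.4 -0.1  1. ] w 0.0586
red [0.5519 0.3344] area 18391.5 19102.0 rel [-0.0008  0.0023]
```

>>> play_rows --deltas '[0.4, 0, 0, 0.04, 0, 0.4, 0, 0, 0, 0, 1, 0, 0, 0, 0, 1, 0, 0, 0, 0, 1, 0, 0, 0, 0, 1, 0, 0, 0, 0, 1, 0, 0, -0.4, 0, 1, 0, 0, -0.8, 0, 1, 0, 0, -0.8, 0, 1, 0, 0, 0, 0]'

```text
clock: 52.4
eef_pos: [0.5492, 0.3337, 0.1924]
tool_rot: [1.0, 0.002, 0.012, 0.009]
ft_force: [0.6, -0.6, -0.3]
grip_width: 0.0855
```

```bash
python3 st.py; python3 stack.py red:.09
python3 - <<'E'
from meas import *
S=cam('scene');T=cam('top');W=cam('wrist')
# expected front silhouettes in scene
u,v=proj(S,(.55,.334,.07)).astype(int)
a=cv2.resize(S[0]['color'][v-50:v+50,u-50:u+50],(400,400),interpolation=cv2.INTER_CUBIC)
q=np.array([268,235]); b=cv2.resize(T[0]['color'][190:280,228:318],(400,400),interpolation=cv2.INTER_CUBIC)
cv2.imwrite('pics/s12.png',np.hstack([a,b]))
E
```

```text
[0.5492 0.3337 0.1924] 0.27 [ 0.024  -0.0189 -0.9995] [ 0.561  0.529  0.399  1.43  -0.029  2.127]
red scene z 0.09 [0.5491 0.3332] area 484.5 667.0
red scene z 0.1 [0.5581 0.3294] area 484.5 682.0
red top z 0.09 [0.5544 0.3362] area 503.0 601.0
red top z 0.1 [0.5528 0.332 ] area 503.0 614.0
red wrist z 0.09 [0.5531 0.3347] area 5359.0 5697.0
red wrist z 0.1 [0.5527 0.3378] area 5359.0 6206.0
```

View pics/s12.png

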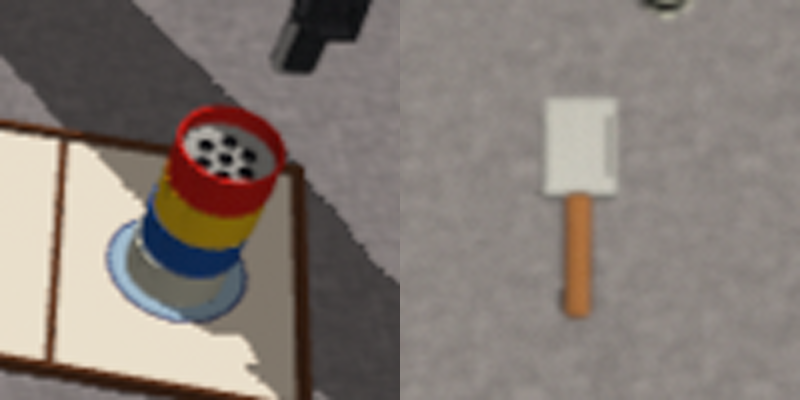

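The stack is upright and nested in the disc: in the crop, red rim (230,155), yellow and blue bands beneath, pan inside the disc (175,270). The scoop lies with handle end (577,317) and tray top (580,98). I'll measure its handle and plan the move.

```bash
cat >> meas.py <<'E'
def handle(C,guess,z=.014,rad=.06):
    img=C[0]['color']; hsv=cv2.cvtColor(img,cv2.COLOR_BGR2HSV).astype(int)
    m=((hsv[...,0]<20)&(hsv[...,1]>110))
    q=proj(C,(*guess,z)); s=np.linalg.norm(proj(C,(guess[0]+rad,guess[1],z))-q)
    yy,xx=np.mgrid[:420,:560]; m&=np.hypot(xx-q[0],yy-q[1])<s
    v,u=np.nonzero(m); P=np.array([ray(C,(a,b),z)[:2] for a,b in zip(u,v)])
    r=cv2.minAreaRect(np.float32(P*1000)); c=P.mean(0); w,vv=np.linalg.eigh(np.cov((P-c).T)); d=vv[:,1]*np.sign(vv[0,1])
    return 'cen',c.round(4),'rect',np.round(r[0],1),np.round(r[1],1),'yaw',round(float(np.degrees(np.arctan2(d[1],d[0]))),1),len(P)
E
python3 - <<'E'
from meas import *
for n in('top','scene'):
    C=cam(n)
    print(n,*handle(C,(.49,-.035)))
sug((.48,-.035,.15),90,9,1)
E
```

```text
top cen [ 0.494  -0.0247] rect [494.1 -24.5] [13.5 70. ] yaw -1.5 158
scene cen [ 0.4897 -0.0239] rect [488.6 -23.9] [15.6 74.2] yaw -1.6 140
1,-0.126,0.679,0.066,-10.0, 1,-0.241,0.646,0.066,-10.0, 1,-0.35,0.595,0.066,-10.0, 1,-0.447,0.525,0.066,-10.0, 1,-0.532,0.44,0.066,-10.0, 1,-0.6,0.341,0.066,-10.0, 1,-0.65,0.232,0.066,-10.0, 1,-0.68,0.116,0.066,-10.0, 1,-0.69,-0.003,0.066,-10.0,
```

>>> play_rows --deltas '[1, -0.13, 0.68, 0.05, -10, 1, -0.24, 0.65, 0.05, -10, 1, -0.35, 0.6, 0.05, -10, 1, -0.45, 0.52, 0.05, -10, 1, -0.53, 0.44, 0.05, -10, 1, -0.6, 0.34, 0.05, -10, 1, -0.65, 0.23, 0.05, -10, 1, -0.68, 0.12, 0.05, -10, 1, -0.69, 0, 0.05, -8.5, 1, 0, 0, 0, 0]'

```text
clock: 54.05
eef_pos: [0.485, -0.0484, 0.1606]
tool_rot: [0.696, 0.718, -0.008, 0.012]
ft_force: [-0.4, 0.8, -0.8]
grip_width: 0.0852
```

```bash
python3 st.py; python3 -c "
from meas import *
C=cam('wrist');print(proj(C,(.49,-.0245,.014)),*handle(C,(.492,-.0245)))"
```

```text
[ 0.485  -0.0484  0.1606] 91.83 [ 0.0055 -0.0281 -0.9996] [-0.081  0.234 -0.122  1.208 -0.028 -0.113]
[305.47029655 200.97894431] cen [ 0.4914 -0.0254] rect [492.5 -25.3] [16.1 76.4] yaw -1.9 1249
```

>>> play_rows --deltas '[1, 0.23, 0.09, 0.5, 1.8, 1, 0.23, 0.09, 0.5, 1.8, 1, 0, 0, 0.6, 0, 1, 0, 0, 0.4, 0, 1, 0, 0, 0, 0, 1, 0, 0, 0, 0]'

```text
clock: 54.85
eef_pos: [0.4991, -0.0159, 0.0377]
tool_rot: [0.718, 0.696, -0.006, 0.012]
ft_force: [0.5, 0.0, 0.4]
grip_width: 0.0852
```

```bash
python3 st.py; python3 -c "
from meas import *
C=cam('wrist');print(*handle(C,(.492,-.0245)))"
```

```text
[ 0.4991 -0.0159  0.0377] 88.25 [ 0.0091 -0.0253 -0.9996] [-0.015  0.372 -0.28   0.909 -0.025  0.015]
cen [ 0.4906 -0.0254] rect [492.7 -25.5] [16.  77.7] yaw -2.2 3161
```

>>> play_rows --deltas '[1, -0.15, -0.03, 0.45, 0, 1, 0, 0, 0.35, 0, 1, 0, 0, 0, 0, 1, 0, 0, 0, 0]'

```text
clock: 55.4
eef_pos: [0.5032, -0.0258, -0.0051]
tool_rot: [0.718, 0.696, -0.001, 0.016]
ft_force: [-0.0, 0.5, 1.2]
grip_width: 0.0854
```

```bash
python3 st.py
```

```text
[ 0.5032 -0.0258 -0.0051] 88.24 [ 0.0209 -0.0255 -0.9995] [-0.035  0.428 -0.33   0.791 -0.025 -0.005]
```

>>> play_rows --deltas '[1, 0, -0.08, 0.18, 0, 1, 0, 0, 0, 0, 0.5, 0, 0, 0, 0, 0.1, 0, 0, 0, 0, 0.1, 0, 0, 0, 0, 0.1, 0, 0, 0, 0, 0.1, 0, 0, 0, 0, 0.1, 0, 0, 0, 0]'

```text
clock: 56.4
eef_pos: [0.5005, -0.0259, -0.0139]
tool_rot: [0.718, 0.696, 0.0, 0.018]
ft_force: [0.1, -0.2, 0.3]
grip_width: 0.0137
```

```bash
python3 st.py;python3 -c "
from meas import *
C=cam('wrist');print(*handle(C,(.492,-.0245)))"
```

```text
[ 0.5005 -0.0259 -0.0139] 88.24 [ 0.0257 -0.0256 -0.9993] [-0.035  0.433 -0.352  0.759 -0.025 -0.005]
cen [ 0.4899 -0.0256] rect [493.1 -25.9] [16.2 79.6] yaw -2.0 5304
```

Scoop gripped (13.7 mm, the same −2 mm bias as before). Lift it and carry to its card with a 6° turn.

>>> play_rows --deltas '[0.1, 0, 0, -0.4, 0, 0.1, 0, 0, -0.8, 0, 0.1, 0, 0, -0.6, 0, 0.1, 0.72, 0, 0, 1.2, 0.1, 0.72, 0, 0, 1.2, 0.1, 0.72, 0.05, 0, 1.2, 0.1, 0.72, 0.1, 0, 1.2, 0.1, 0.72, 0.1, 0, 1.2, 0.1, 0, 0, 0, 0, 0.1, 0, 0, 0, 0]'

```text
clock: 57.7
eef_pos: [0.5285, 0.1959, 0.0908]
tool_rot: [0.755, 0.655, 0.0, 0.017]
ft_force: [-0.1, 0.4, -0.6]
grip_width: 0.0139
```

```bash
python3 st.py;python3 - <<'E'
from meas import *
C=cam('wrist');p=pose()[0];print(p+[-.007,.001,.0139],*handle(C,(p+[-.007,.001,0])[:2],z=p[2]+.0139+.014,rad=.065))
# card drawing from wrist: light-blue hull
q=proj(C,(.5288,.1912,.006)); h=mask(C,q,'light',95).reshape(-1,2);P=np.array([ray(C,k,.006)[:2] for k in h]); r=cv2.minAreaRect(np.float32(P)*1000); print(q,r)
E
```

```text
[0.5285 0.1959 0.0908] 81.87 [ 0.0228 -0.0261 -0.9994] [ 0.374  0.428 -0.035  1.096 -0.033  0.516]
[0.52157776 0.19685007 0.10476242] cen [0.5187 0.194 ] rect [521.1 194.4] [86.1 79.1] yaw -52.4 7264
[273.2698078  211.63992309] ((518.3243408203125, 189.10147094726562), (49.606361389160156, 122.35964965820312), 82.08375549316406)
```

>>> play_rows --deltas '[0.1, -0.02, -0.2, 0.4, 0, 0.1, -0.02, -0.2, 0.4, 0, 0.1, 0, 0, 0.3, 0, 0.1, 0, 0, 0, 0, 0.1, 0, 0, 0, 0]'

```text
clock: 58.38
eef_pos: [0.5055, 0.1892, 0.0243]
tool_rot: [0.758, 0.652, 0.0, 0.018]
ft_force: [0.4, -0.0, -1.0]
grip_width: 0.0139
```

```bash
python3 st.py;python3 - <<'E'
from meas import *
C=cam('wrist','w13.png');p=pose()[0]
def pts(o,yaw,z):
    c,s=np.cos(np.radians(yaw)),np.sin(np.radians(yaw))
    return [proj(C,(o[0]+c*x-s*y,o[1]+s*x+c*y,z)).round(0).tolist() for x,y in((-.039,.008),(-.039,-.008),(.037,.022),(.097,.022),(.097,-.022))]
print('scoop exp',pts(p-np.array([.007,-.001,0]),-8.3,p[2]+.0139+.015)); print('drawn exp',pts((.5001,.1952),-8,.006))
E
```

```text
[0.5055 0.1892 0.0243] 81.36 [ 0.0239 -0.0264 -0.9994] [ 0.378  0.454 -0.19   0.915 -0.033  0.529]
scoop exp [[294.0, 185.0], [256.0, 185.0], [321.0, 337.0], [317.0, 430.0], [237.0, 428.0]]
drawn exp [[301.0, 167.0], [272.0, 168.0], [322.0, 289.0], [319.0, 367.0], [254.0, 366.0]]
```

View pics/w13.png

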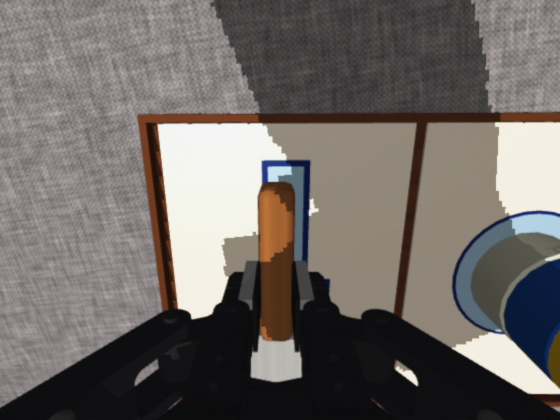

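The held handle end is at (276,183), expected (275,185). The drawn end is centred at (286.5,160), as predicted, so the target is confirmed. A small +y shift, then lower.

>>> play_rows --deltas '[0.1, 0.09, 0, 0.2, -0.8, 0.1, 0, 0, 0, 0, 0.1, 0, 0, 0, 0]'

```text
clock: 58.8
eef_pos: [0.5081, 0.1949, 0.0129]
tool_rot: [0.753, 0.657, 0.002, 0.018]
ft_force: [-0.2, 1.0, -1.3]
grip_width: 0.0137
```

```bash
python3 st.py
```

```text
[0.5081 0.1949 0.0129] 82.2 [ 0.0268 -0.0252 -0.9993] [ 0.387  0.473 -0.193  0.889 -0.033  0.522]
```

>>> play_rows --deltas '[0.1, 0, -0.03, 0.18, 0, 0.1, 0, 0, 0.13, 0, 0.1, 0, 0, 0, 0, 0.1, 0, 0, 0, 0]'

```text
clock: 59.3
eef_pos: [0.5064, 0.1947, -0.0074]
tool_rot: [0.753, 0.658, 0.001, 0.018]
ft_force: [0.3, 0.4, -1.2]
grip_width: 0.0136
```

```bash
python3 st.py
```

```text
[ 0.5064  0.1947 -0.0074] 82.22 [ 0.026  -0.0255 -0.9993] [ 0.388  0.497 -0.217  0.842 -0.033  0.523]
```

Within 1 mm of the target and just above the card. Release and retreat.

>>> play_rows --deltas '[0.1, 0, 0, 0.02, 0, 0.1, 0, 0, 0, 0, 0.6, 0, 0, 0, 0, 0.8, 0, 0, 0, 0, 0.8, 0, 0, 0, 0, 0.8, 0, 0, -0.4, 0, 0.8, 0, 0, -0.8, 0, 0.8, 0, 0, -0.8, 0, 0.8, 0, 0, 0, 0, 0.8, 0, 0, 0, 0]'

```text
clock: 60.55
eef_pos: [0.503, 0.1976, 0.1146]
tool_rot: [0.753, 0.657, 0.001, 0.018]
ft_force: [-0.4, -0.6, 1.0]
grip_width: 0.0683
```

```bash
python3 st.py;python3 - <<'E'
from meas import *
W=cam('wrist','w14.png');T=cam('top');S=cam('scene')
img=W[0]['color'].copy()
for C,n in((W,'w'),(T,'t'),(S,'s')): print(n,*handle(C,(.4995,.1952),z=.022,rad=.045))
# drawing: dark/light blue left visible around scoop -> symmetric?
hsv=cv2.cvtColor(img,cv2.COLOR_BGR2HSV).astype(int); b=((abs(hsv[...,0]-112)<16)&(hsv[...,1]>100))
c,s=np.cos(np.radians(-8)),np.sin(np.radians(-8))
v,u=np.nonzero(b); P=np.array([ray(W,k,.006)[:2] for k in zip(u,v)])-[.5001,.1952]; L=np.c_[P@[c,s],P@[-s,c]]*1000
L=L[(abs(L[:,1])<32)&(L[:,0]>-50)&(L[:,0]<110)]
hx=L[(L[:,0]<30)&(L[:,0]>-35)&(abs(L[:,1])<16)][:,1]; print('handle edges',np.median(hx[hx>0]) if (hx>0).any() else None,np.median(hx[hx<0]) if (hx<0).any() else None)
tx=L[(L[:,0]>45)&(L[:,0]<90)&(abs(L[:,1])>16)][:,1]; print('tray edges',np.median(tx[tx>0]) if (tx>0).any() else None,np.median(tx[tx<0]) if (tx<0).any() else None,len(tx))
e=L[(abs(L[:,1])<6)][:,0]; print('ends',np.median(e[e<-30]) if (e<-30).any() else None,np.median(e[e>80]) if (e>80).any() else None)
E
python3 stack.py red:.09
```

```text
[0.503  0.1976 0.1146] 82.21 [ 0.0254 -0.0259 -0.9993] [ 0.395  0.364 -0.067  1.127 -0.034  0.53 ]
w cen [0.4976 0.1963] rect [499.  196.3] [14.5 75. ] yaw -8.2 1667
t cen [0.4861 0.1974] rect [500.6 195.5] [12.7 68. ] yaw -10.7 71
s cen [0.4978 0.1973] rect [497.3 197.6] [14.6 74.8] yaw -8.7 134
handle edges 10.828633554536399 -12.04904493911273
tray edges 24.99483458864289 -26.597270541875112 187
ends -41.28923997035795 100.9084531421122
red scene z 0.09 [0.5491 0.3332] area 484.0 667.0
red scene z 0.1 [0.5581 0.3294] area 484.0 682.0
red top fail need at least one array to concatenate
red top fail need at least one array to concatenate
red wrist z 0.09 [0.5466 0.3265] area 7468.0 12943.0
red wrist z 0.1 [0.5394 0.3193] area 7468.0 14648.0
```

```bash
python3 -c "
from workcell import ticket; print(ticket.job_done())"
```

```text
the job is handed in; nothing more can be done
None
```

The tray is set out as asked and the job is handed in, at about 61 s on the robot clock. The white pan, blue, yellow and red sieves are stacked in the drawn circle, and the scoop lies on its outline.

- **Stack:** the last close picture, taken right after red was placed, showed it upright and nested, with the pan inside the disc. With each sieve's centre computed at its nested height, the cameras agreed to about 5 mm or better. After the scoop was placed, red still read the same in the scene camera. The top camera could not find red then, and the wrist view gave only a partial reading.
- **Scoop:** the wrist camera puts its handle about 1 to 2 mm to one side of the outline's centre line, turned −8.2° against the drawn −8°. The scene camera agrees to about 2 mm. The top camera's view was partly blocked and read −10.7°, so I did not rely on it.
- **What went wrong:** the pan slipped or was missed on the first two tries because the real fingertips sit higher than the reported tool point. It moved about 3 cm on the table but stayed upright. Tool tilt also built up during moves, and I reset it twice at height.
- **Bystanders:** I kept clear of the spool, oil bottle, pliers and the purple look-alike, and no force suggested contact. I did not measure their positions again at the end.

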